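# Empty the brake-pad rack for inspection

### The job

The worn brake pads have to come out for inspection, but a carton stands on the sliding cover of their rack. Take the carton off and set it down on the bench, slide the cover fully open, draw every pad (there are two to four) up out of its slot by its exposed top edge and put it in the open steel tray; then slide the cover fully shut and set the carton back on top of it. Leave the ratchet and the tape roll where they lie.

Things in the scene. Friction and masses are not known exactly. Their poses are not given: they have to be found in the camera images.
- pad_rack: Grey and aluminium brake-pad rack fixed to the bench, 176 (x) x 228 (y) mm, on 5 mm rubber feet; origin at the centre of its base plate's underside, 5 mm above the bench, z up; small yaw, left or right of the tray. End walls at both y ends (inner faces y = +-108 mm, to z = 73 mm, guide lips to 78 mm). A flat cover 170 x 214 mm, top at z = 73 mm, 6 mm thick, slides along the rack's +x.
- pad_rack_slots (a point): Centre of the top face of the slotted block inside the rack (rack x = -20, y = 0, z = 37 mm), axes of the rack. Four slots open in this face at y = -69, -23, +23, +69 mm from here, each 94 mm long (x), 17 mm wide (y), 31 mm deep; two to four of them hold a pad.
- pad_rack_ears (a point): Midpoint between two steel stop ears above the cover at the rack's far edge (rack x = 80 to 88 mm, 40 to 114 mm to either side in y, z = 78 to 100 mm). The carton cannot pass them, so the cover does not open with the carton on it.
- pad_cover (a joint): Sliding cover of the rack: 0 m shut, 0.130 m fully open (end stop), moving along the rack's +x, away from the robot. About 3 N of friction; it stays where it is left. Fully open, its near edge is at x = +45 mm of the rack.
- pad_cover_grip (a point): Centre of the black upright fin on the cover's near edge, by which it is slid: 32 mm long (rack x), 12 mm thick (rack y), 24 mm high, its top 102 mm above the bench; this point is at its mid height, 90 mm up, and at rack x = -67 mm with the cover shut. Its axes are those of the rack.
- pad_tray: Open steel tray fixed to the bench, 228 (x) x 128 (y) mm outside, wall 4 mm thick and 28 mm high (rim bead to 31 mm), floor about 4 mm thick; on 5 mm rubber feet; origin at the centre of its underside, 5 mm above the bench, z up, small yaw. The pads go in it, standing on edge or lying, in any order.
- carton_c: Small white closed carton, 91 (its x) x 61 (its y) x 46 (z) mm, 0.2 kg, origin at the centre of its underside. It starts on the closed rack cover with its 91 mm side roughly along the rack's y. Grasp it across the 61 mm side.
- bench_vice_mid (a point): Middle of the fixed bench vice, an obstacle never touched: it fills about x = 0.37 to 0.57 m, y = 0.19 to 0.32 m, up to 150 mm above the bench (world axes). The bench beyond it on the left, about x = 0.53 to 0.63 m, y = 0.35 to 0.45 m, is kept free for the carton; the top there is cardboard, 4 mm above z = 0. The rack and the tray stand to the right of the vice.
- ratchet: Half-inch ratchet lying on the bench, 34 x 197 x 29 mm, origin at the centre of its underside: a bystander.
- tape_roll: Roll of black tape lying on the bench, 62 mm across, 19 mm high: a bystander.
- carton_c_mid (a point): Centre of the carton, 23 mm above its underside.
- brake_pad_0: Worn brake pad (in some starts only), 90 (x) x 14 (y) x 55 (z) mm, 0.22 kg: 5 mm steel plate on its -y side, 9 mm black friction block on the other. Origin at the centre of its lower edge. It stands in a rack slot with its top 24 mm above the block (top edge 66 mm above the bench), its x along the rack's; 32 mm free between pads, 1.5 mm of play either side.
- brake_pad_0_mid (a point): Centre of that pad, 27.5 mm above its lower edge.
- brake_pad_1: Worn brake pad (in some starts only), 90 (x) x 14 (y) x 55 (z) mm, 0.22 kg: 5 mm steel plate on its -y side, 9 mm black friction block on the other. Origin at the centre of its lower edge. It stands in a rack slot with its top 24 mm above the block (top edge 66 mm above the bench), its x along the rack's; 32 mm free between pads, 1.5 mm of play either side.
- brake_pad_1_mid (a point): Centre of that pad, 27.5 mm above its lower edge.
- brake_pad_2: Worn brake pad (in some starts only), 90 (x) x 14 (y) x 55 (z) mm, 0.22 kg: 5 mm steel plate on its -y side, 9 mm black friction block on the other. Origin at the centre of its lower edge. It stands in a rack slot with its top 24 mm above the block (top edge 66 mm above the bench), its x along the rack's; 32 mm free between pads, 1.5 mm of play either side.
- brake_pad_2_mid (a point): Centre of that pad, 27.5 mm above its lower edge.
- brake_pad_3: Worn brake pad (in some starts only), 90 (x) x 14 (y) x 55 (z) mm, 0.22 kg: 5 mm steel plate on its -y side, 9 mm black friction block on the other. Origin at the centre of its lower edge. It stands in a rack slot with its top 24 mm above the block (top edge 66 mm above the bench), its x along the rack's; 32 mm free between pads, 1.5 mm of play either side.
- brake_pad_3_mid (a point): Centre of that pad, 27.5 mm above its lower edge.
Not all that is in view belongs to the job. Of the things that look like the carton_c, the largest one is meant.

How it is judged:
By the outcome, as a careful person would: the job done as asked, in the order asked, and still so for the second after the job is handed in, with the robot touching nothing.
Of brake_pad_0, brake_pad_1, brake_pad_2, brake_pad_3 only 2 to 4 are there at a start; the rules pass over those that are not, and their reading is None.
At some moment in a run one of carton_c may be knocked a few centimetres aside while the robot is not near it.
Once in a run the grip may slacken for a moment while it holds something.
It also fails if it takes over 210 s, if anything falls off the work surface, if the arm or the gripper's body presses on something with over 40 N, if the wrist force passes 120 N, or if a joint passes its speed limit or range.

### The arm

A 7-joint arm with a two-finger parallel gripper is mounted at the origin on a cart in front of the work surface, level with it; the furniture and walls round the work are solid. World frame = base frame: x ahead of the robot, y to its left, z up, the work surface at z = 0. Lengths are in mm, angles in rad, forces in N, time in s.
With the tool pointing down it reaches from about 350 to 775 mm from the base axis. Payload 3.1 kg.
Tool frame: the origin (TCP) lies on the mounting face of the last link; the fingertips stand 173 mm ahead of it and the grasp point (between the pads) lies 155 mm ahead of it; z points along the fingers, y is the line along which they close (so a half turn about z gives the same grasp; the last joint's range is limited). The gripper opens to 85 mm and grips with 20 to 120 N. Pads are 22 mm wide; open, the fingers measure 114 mm over their backs; the gripper's body (76 mm by 85 mm) begins 54 mm behind the grasp point. The pads swing forward as they close: fully open they stand 13 mm farther back than shut.
Start: joints at [-1.381, 0.311, 0.014, 1.512, -0.004, 1.319, -0.027], TCP at [126.318, 535.31, 404.704] pointing down, gripper open.
Joint ranges: [-2.7, 2.7], [-0.3, 1.91], [-1.27, 1.3], [0.12, 2.57], [-1.44, 4.58], [0.2, 2.03], [-3.05, 3.05]. Speed limits (rad/s): [2.79, 2.79, 3.14, 3.14, 3.14, 3.14, 3.14].

### API

Orientations are given as a unit quaternion [w, x, y, z].
In Python, from rig import robot, grab_frame, camera_info gives the robot as it stands.
- The arm moves only by the tool arm_command, never from a script. Its argument "motion" is a list of rows, each a list of 6 numbers: the shift along the world's x, y, z in units of 0.1 m (1.0 is 0.1 m), then the turn, a rotation vector about the world's x, y, z in units of 0.08 rad (1.0 is 0.08 rad). In form: [[dx, dy, dz, rx, ry, rz], ...]. A call has 1 to 5 rows; each row shifts and turns the commanded pose from where the row before left it; what a row does not reach is not made up. A row lasts 1/12 s, in which the tool goes at most 41.7 mm and 7.16 degrees, less where a joint would pass 70% of its speed; a pose out of reach is approached as far as the arm can. A call with a number of a shift or a turn outside -1 to 1 is refused whole. A call with a gripper value outside its range is refused whole. "gripper" is the opening, from -1 (shut) to 1 (fully open), set as the call begins (left out, the last holds). The fingers move at their own pace and stop on an object; "force" is the grip in N (left out, the last holds). Time passes only in rows, so rows that do not move let the fingers close. It gives the time, the measured TCP pose, the force, the opening and the grip force at its end, in the units of the state.
- robot.observe(): the state, without advancing time (a new reading comes with each control period).
- grab_frame(name): name is "scene" or "top" or "wrist"; returns the picture (384x512x3 uint8, red, green, blue); there is no depth.
- camera_info(name): a dict with "vfov" (degrees; the focal length in pixels is half the picture's height over the tangent of half this angle, whatever the lens; pixels are square), "cx", "cy" (the principal point, pixels), "T" (4x4, takes a point from camera to world coordinates). Camera axes: x right, y down, z forward; pixel columns grow to the right and rows downward; lengths in mm; the calibration is good to about 2 mm. A picture is of the moment at which its call begins: read the wrist's pose just before it. camera_info takes no time and is no camera call; for the wrist camera it gives the pose at the moment of the call.
- robot.job_done(): hands the job in; it is judged then, once.
The state is a dict: "clock": time; "joint_positions": joint angles; "dq": joint speeds; "joint_efforts": joint torques, N m; "tcp_pos": TCP position; "ee_rot": TCP orientation; "ft_force": force on the tool from outside, world axes, zero at the start; "torque": the same for the moment, N m; "finger_gap": opening from 0.0 (shut) to 1.0 (fully open); "gripper_force": force on a finger pad.
Only numpy, scipy, OpenCV 4.12 (cv2) and the standard library are available. Lean on these libraries where they do the work, as an engineer would, in place of code of your own. Each camera call takes 0.05 s, during which the arm holds its last target. There are 200 camera calls.

## Working session

There is one attempt and no reset: what is moved stays moved. The work goes in short steps, Python scripts to look and compute and a tool call to move; the robot and the scene stay as the last step left them, time stands still between calls to the robot, and variables do not carry over. Pictures are saved under pics/ and viewed, at most 14 in all, crops included, and the job is handed in when it is done.

Besides the shell and the picture viewer there is one more tool, called after "Request:" as name(argument=value, ...) on one line, values as JSON. arm_command: Moves the arm, as the interface text tells. Its arguments: {"type":"object","properties":{"motion":{"type":"array"},"gripper":{"type":"number"},"force":{"type":"number"}},"required":["motion"]}

```bash
mkdir -p pics; ls; cat > h.py <<'E'
import numpy as np, cv2
from rig import robot, grab_frame, camera_info
def K(ci):
    f=192/np.tan(np.radians(ci["vfov"])/2); return f,ci["cx"],ci["cy"]
def ray(ci,u,v,z):
    f,cx,cy=K(ci); T=np.array(ci["T"]); d=T[:3,:3]@np.array([(u-cx)/f,(v-cy)/f,1]); o=T[:3,3]
    return (o+d*(z-o[2])/d[2]).round(1)
def proj(ci,p):
    f,cx,cy=K(ci); T=np.array(ci["T"]); q=T[:3,:3].T@(np.array(p)-T[:3,3]); return np.array([f*q[0]/q[2]+cx,f*q[1]/q[2]+cy]).round(1)
def snap(cam,name,crop=None,scale=1):
    ci=camera_info(cam); im=grab_frame(cam); cv2.imwrite(f"pics/raw_{name}.png",im[:,:,::-1])
    o=im[:,:,::-1]
    if crop: o=o[crop[1]:crop[3],crop[0]:crop[2]]
    if scale!=1: o=cv2.resize(o,None,fx=scale,fy=scale,interpolation=cv2.INTER_CUBIC)
    cv2.imwrite(f"pics/{name}.png",o); return im,ci
E
python3 - <<'E'
from h import *
s=robot.observe(); print({k:np.round(v,3) for k,v in s.items()})
for c in("top","scene"):
    im,ci=snap(c,c+"0",scale=1.56); print(c,ci)
a=cv2.imread("pics/top0.png");
E
```

```text
pics
{'clock': np.float64(0.0), 'joint_positions': array([-1.381,  0.312,  0.014,  1.513, -0.004,  1.319, -0.027]), 'dq': array([ 0.002, -0.001, -0.001, -0.002,  0.   , -0.001, -0.   ]), 'joint_efforts': array([ 0.0000e+00, -3.7991e+01,  1.4600e-01, -2.3059e+01,  1.2000e-02,
        1.3000e-02,  0.0000e+00]), 'tcp_pos': array([126.248, 534.978, 403.576]), 'ee_rot': array([-0.   ,  0.116,  0.993, -0.001]), 'ft_force': array([-0.086,  0.323,  0.081]), 'torque': array([ 0.01 ,  0.017, -0.003]), 'gripper_force': np.float64(0.0), 'finger_gap': np.float64(1.002)}
top {'vfov': 42.801627180653746, 'cx': 249.32237152688904, 'cy': 193.45938474566668, 'T': array([[-1.52886628e-02, -9.83016110e-01,  1.82881337e-01,
         2.72288993e+02],
       [-9.99873176e-01,  1.58463809e-02,  1.58859191e-03,
         1.28019243e+01],
       [-4.45961875e-03, -1.82833856e-01, -9.83133711e-01,
         1.74465433e+03],
       [ 0.00000000e+00,  0.00000000e+00,  0.00000000e+00,
         1.00000000e+00]])}
scene {'vfov': 45.69303603018232, 'cx': 261.92467083517386, 'cy': 198.47136021347816, 'T': array([[-4.77454771e-01, -4.01001349e-01,  7.81815106e-01,
        -6.95078085e+02],
       [-8.78298224e-01,  1.92411107e-01, -4.37687327e-01,
         7.24280884e+02],
       [ 2.50832985e-02, -8.95642721e-01, -4.44066374e-01,
         7.84760704e+02],
       [ 0.00000000e+00,  0.00000000e+00,  0.00000000e+00,
         1.00000000e+00]])}
```

View pics/top0.png

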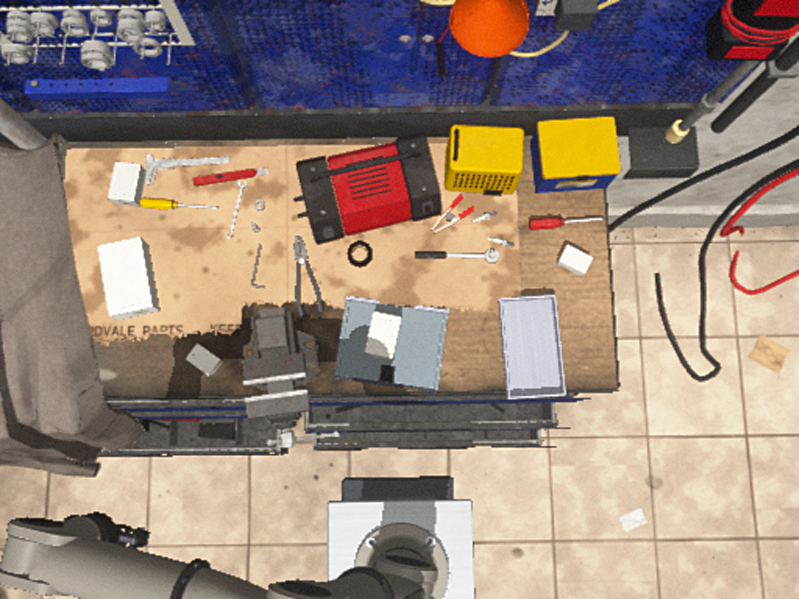

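View pics/scene0.png

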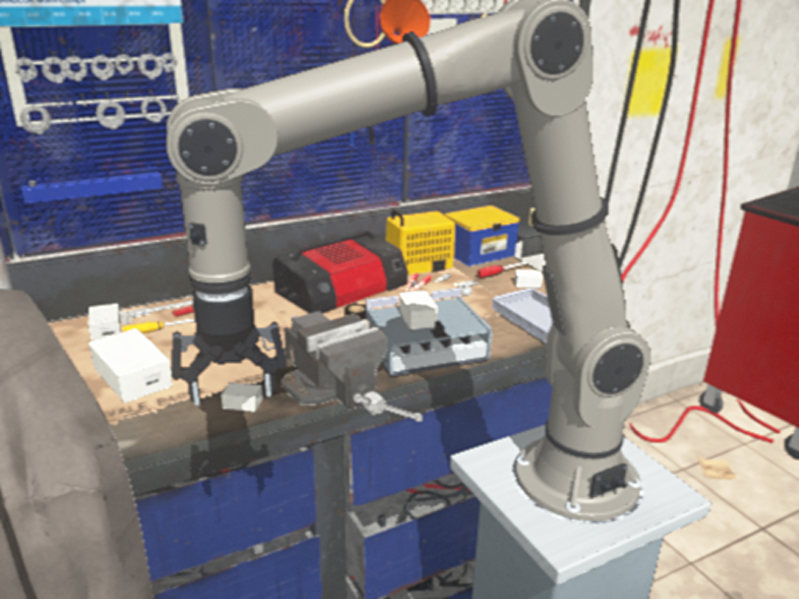

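The top view shows the rack at about display (335–448, 297–388), with the carton on it at (383, 335) and the fin at (388, 374). The tray is at (532, 346) and the vice at (278, 355). The larger white box at (128, 277) is a different object on the bench. Next I'll measure contours.

```bash
python3 - <<'E'
from h import *
ci=camera_info("top"); im=cv2.imread("pics/raw_top0.png")
c=im[180:262,205:370]; cv2.imwrite("pics/crop0.png",cv2.resize(c,None,fx=4.8,fy=4.8,interpolation=cv2.INTER_CUBIC))
for p in [(530,350,4),(630,350,4),(630,450,4),(530,450,4)]: print("free",(proj(ci,p)*1.5625).round())
hsv=cv2.cvtColor(im,cv2.COLOR_BGR2HSV)
m=((hsv[...,2]>205)&(hsv[...,1]<25)).astype(np.uint8)
n,l,st,ce=cv2.connectedComponentsWithStats(m)
for i in range(1,n):
    if st[i,4]>60 and 30<ce[i][0]<400 and 90<ce[i][1]<270:
        r=cv2.minAreaRect(np.argwhere(l==i)[:,::-1].astype(np.float32)); b=cv2.boxPoints(r)
        print(i,st[i],np.round(r[1],1)); print([ray(ci,*q,124 if 230<ce[i][0]<265 else 40)[:2].tolist() for q in b])
E
```

```text
free [245. 333.]
free [245. 290.]
free [202. 291.]
free [201. 334.]
18 [103 101  38   7 119] [ 4.3 37.3]
[[937.0, 548.7], [946.3, 412.5], [929.6, 410.8], [920.3, 546.8]]
20 [ 70 104  20  25 391] [16.3 24.9]
[[846.6, 667.9], [940.3, 655.9], [927.7, 596.6], [834.2, 609.1]]
57 [  63  152   35   53 1321] [49.6 28.3]
[[736.0, 688.2], [752.2, 588.5], [573.0, 550.9], [557.5, 648.8]]
61 [359 157  21  19 224] [17.9 12.1]
[[677.8, -373.2], [717.2, -394.8], [686.8, -450.2], [647.6, -428.5]]
62 [287 160  33   8  91] [32.  7.]
[[694.5, -120.1], [720.0, -123.7], [704.5, -237.1], [679.2, -233.2]]
65 [335 189  28  65 106] [66.4 20.2]
[[597.0, -288.0], [608.3, -359.0], [377.3, -385.8], [366.4, -316.5]]
67 [ 320  191   39   65 1859] [64.8 33.5]
[[593.9, -234.5], [602.5, -353.0], [375.0, -360.3], [366.7, -244.6]]
71 [236 200  21  30 368] [18.7 26.8]
[[467.3, 71.8], [555.3, 51.5], [540.5, -9.4], [452.9, 11.5]]
78 [156 239  39   7  78] [ 2.1 38.5]
[[415.9, 343.1], [432.7, 210.8], [425.4, 209.7], [408.6, 341.9]]
82 [158 250  39   7  87] [ 2.3 38.5]
[[379.3, 335.6], [395.4, 203.8], [387.4, 202.6], [371.4, 334.4]]
```

View pics/crop0.png

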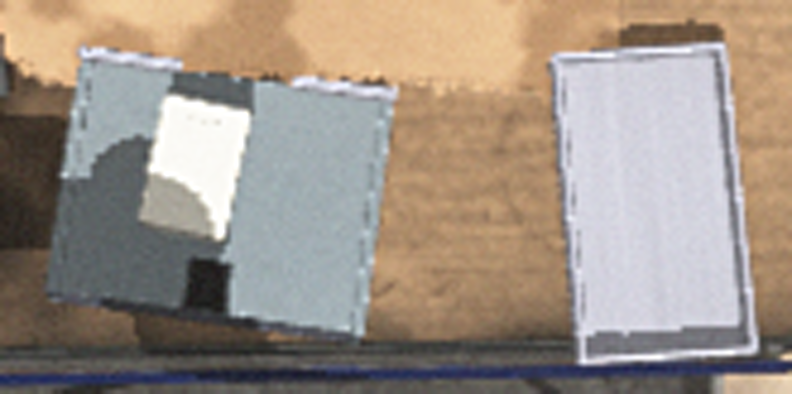

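In the crop, the carton sits at about (195, 165). Its long side runs roughly along the rack's x. The fin is at (208, 285), and the stop ears are the white strips at the top left and right of the rack. Next I'll move the wrist over the rack.

Request:
arm_command(motion=[[0.24, -0.33, 0, 0, 0, 0], [0.24, -0.33, 0, 0, 0, 0], [0.24, -0.33, 0, 0, 0, 0], [0.24, -0.33, 0, 0, 0, 0], [0.24, -0.33, 0, 0, 0, 0]])

```text
clock: 0.52
tcp_pos: [247.0, 368.4, 404.2]
ee_rot: [-0.0, 0.115, 0.993, -0.0]
ft_force: [1.3, -0.3, 0.2]
finger_gap: 0.999
gripper_force: 0.0
```

Request:
arm_command(motion=[[0.24, -0.33, 0, 0, 0, 0], [0.24, -0.33, 0, 0, 0, 0], [0.24, -0.33, 0, 0, 0, 0], [0.24, -0.33, 0, 0, 0, 0], [0.24, -0.33, 0, 0, 0, 0]])

```text
clock: 0.93
tcp_pos: [366.8, 203.3, 404.5]
ee_rot: [-0.0, 0.116, 0.993, 0.0]
ft_force: [1.3, 1.0, -0.8]
finger_gap: 1.003
gripper_force: 0.0
```

Request:
arm_command(motion=[[0.24, -0.33, 0, 0, 0, 0], [0.24, -0.33, 0, 0, 0, 0], [0.24, -0.33, 0, 0, 0, 0], [0.24, -0.33, 0, 0, 0, 0], [0, 0, 0, 0, 0, 0]])

```text
clock: 1.35
tcp_pos: [465.4, 64.5, 405.0]
ee_rot: [0.002, 0.123, 0.992, -0.003]
ft_force: [1.1, -0.5, 0.7]
finger_gap: 0.997
gripper_force: 0.0
```

```bash
python3 - <<'E'
from h import *
print(robot.observe()["tcp_pos"])
im,ci=snap("wrist","w1",scale=1.56);print(ci); np.save("w1.npy",ci["T"])
im,ci=snap("top","top1",crop=(205,180,370,262),scale=4)
E
```

```text
[465.42807536  64.5044327  404.98014339]
{'vfov': 70.81506963357702, 'cx': 255.96547262930687, 'cy': 187.62867419233316, 'T': array([[ 2.44271159e-01,  9.34618798e-01,  2.58494300e-01,
         3.99987378e+02],
       [ 9.69690459e-01, -2.33872963e-01, -7.07379037e-02,
         8.09959423e+01],
       [-5.65814657e-03,  2.67938686e-01, -9.63419351e-01,
         3.73003650e+02],
       [ 0.00000000e+00,  0.00000000e+00,  0.00000000e+00,
         1.00000000e+00]])}
```

View pics/w1.png

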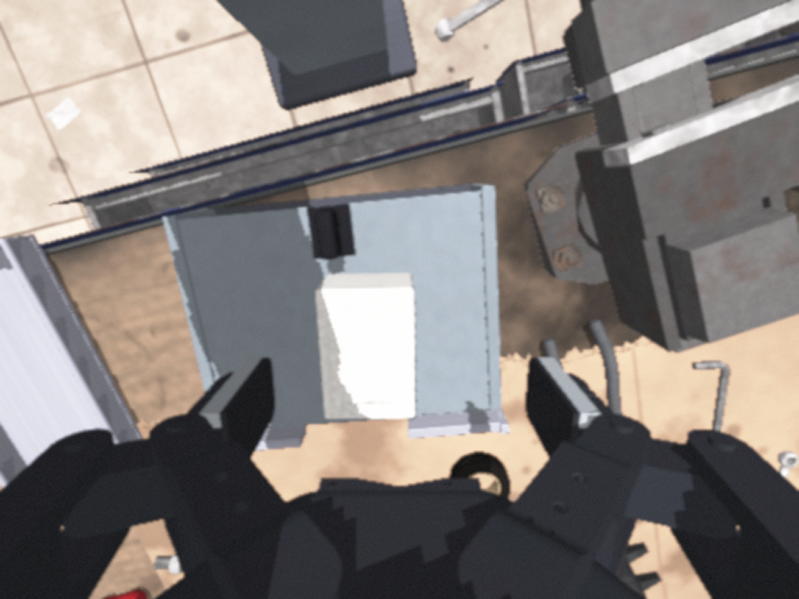

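The wrist view shows the carton top with display corners at about (320, 289), (413, 288), (414, 417) and (323, 418). The fin is at (333, 232). The rack corners are at (165, 217), (494, 187) and (507, 430). The gripper fingers fall outside the carton.

```bash
cat >> h.py <<'E'
def pts(ci,d,s=1.5625):
    for k,(u,v,z) in d.items(): print(k,ray(ci,u/s,v/s,z)[:2])
E
python3 - <<'E'
from h import *
ci=camera_info("wrist")
pts(ci,dict(cNL=(320,289,124),cNR=(413,288,124),cFR=(414,417,124),cFL=(323,418,124),bNL=(322,275,78),bNR=(411,273,78),
 finTL=(320,206,102),finTR=(350,204,102),finBR=(354,256,102),finBL=(326,258,102),
 rNL=(165,217,83),rNR=(494,187,83),rFR=(499,416,83),earR0=(410,435,105),earR1=(508,430,105),earL1=(303,444,105)))
ci=camera_info("top"); s=4.8
def t(u,v,z): return ray(ci,205+u/4.8,180+v/4.8,z)[:2]
print("top rack FL FR NR NL",t(82,48,100),t(397,92,100),t(362,336,80),t(48,298,80))
print("tray rim",t(553,57,36),t(726,45,36),t(756,350,36),t(580,360,36)," fin",t(208,285,100))
E
```

```text
cNL [448.6  24.5]
cNR [461.3  79.8]
cFR [547.5  60.3]
cFL [534.1   1.4]
bNL [448.5  17.2]
bNR [462.   79.5]
finTL [401.3  34.3]
finTR [404.5  53. ]
finBR [437.1  46.7]
finBL [434.1  28.7]
rNL [383.9 -73.8]
rNR [416.9 146.7]
rFR [586.9 119.8]
earR0 [572.6  52.1]
earR1 [585.2 121.7]
earL1 [561.6 -25.3]
top rack FL FR NR NL [591.8 108.4] [ 556.3 -115. ] [385.7 -86.7] [416.  134.6]
tray rim [ 591.8 -236. ] [ 598.8 -364.2] [ 374.2 -373.4] [ 369.  -246.1]  fin [421.6  21.2]
```

```bash
python3 - <<'E'
from h import *
ci=camera_info("wrist"); print(ci["T"][:3,3], robot.observe()["tcp_pos"]); ci["T"]=np.load("w1.npy")
pts(ci,dict(cNL=(320,289,124),cNR=(413,288,124),cFR=(414,417,124),cFL=(323,418,124),bNL=(322,275,78),bNR=(411,273,78),
 finTL=(320,206,102),finTR=(350,204,102),finBR=(354,256,102),finBL=(326,258,102),
 rNL=(165,217,83),rNR=(494,187,83),rFR=(499,416,83),earR0=(410,435,105),earR1=(508,430,105),earL1=(303,444,105)))
im,ci=snap("wrist","w2",scale=1.56); np.save("w2.npy",ci["T"]); print(ci["T"][:3,3])
E
```

```text
[397.02001425  87.41562937 372.71544556] [462.76859061  71.3478404  404.28236929]
cNL [452.4  15.9]
cNR [465.6  71.2]
cFR [552.2  50.9]
cFL [538.3  -8.3]
bNL [452.4   8.4]
bNR [466.5  70.7]
finTL [405.1  26.1]
finTR [408.5  44.8]
finBR [441.1  38.2]
finBL [437.9  20.1]
rNL [386.7 -82.4]
rNR [421.9 138.4]
rFR [592.2 110. ]
earR0 [577.5  42.3]
earR1 [590.5 112. ]
earL1 [565.9 -35.7]
[397.02001425  87.41562937 372.71544556]
```

View pics/w2.png

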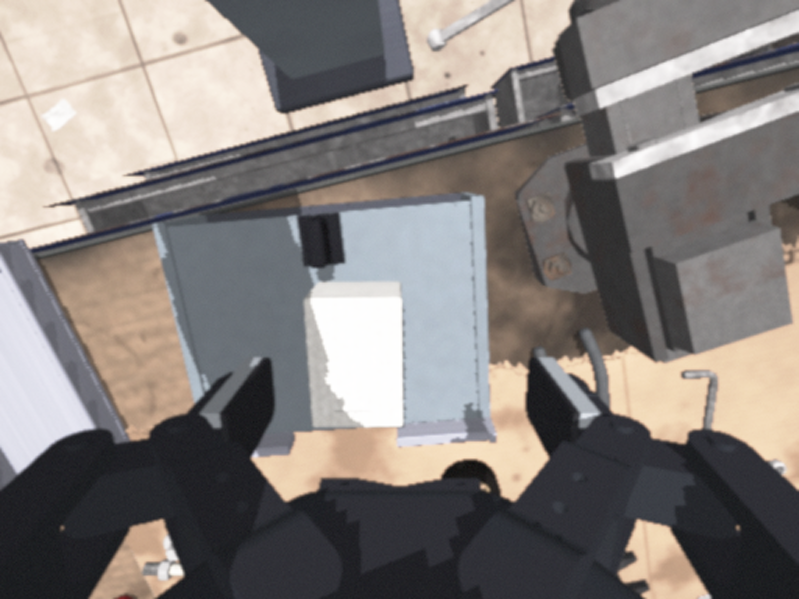

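The arm has settled. The carton top corners are now at display (308, 298), (401, 297), (403, 427) and (311, 427). The fin spans (302–343, 215–267), and the rack corners are at (155, 226) and (484, 197).

```bash
python3 - <<'E'
from h import *
ci=camera_info("wrist"); ci["T"]=np.load("w2.npy")
pts(ci,dict(cNL=(308,298,124),cNR=(401,297,124),cFR=(403,427,124),cFL=(311,427,124),
 finNL=(302,215,90),finNR=(338,213,90),finFR=(343,264,90),finFL=(309,267,90),
 rNL=(155,226,83),rNR=(484,197,83),rFR=(489,424,83),earRF=(495,440,83),earLF=(293,453,83)))
im=cv2.imread("pics/raw_w2.png"); 
c=np.where(cv2.cvtColor(im,cv2.COLOR_BGR2GRAY)<45,1,0)[125:180,185:230]
print(cv2.minAreaRect((np.argwhere(c)[:,::-1]+[185,125]).astype(np.float32)))
cv2.imwrite("pics/c2.png",cv2.resize(im[120:285,90:325],None,fx=3.4,fy=3.4,interpolation=cv2.INTER_CUBIC))
E
```

```text
cNL [452.3  15.8]
cNR [465.1  71.3]
cFR [553.1  51.5]
cFL [538.7  -8.3]
finNL [404.3  18.7]
finNR [408.6  42.2]
finFR [442.4  36.2]
finFL [439.  13.]
rNL [388.  -82.7]
rNR [421.7 139. ]
rFR [591.9 111.1]
earRF [607.  113.1]
earLF [581.1 -44.7]
((205.69998168945312, 153.90000915527344), (31.961227416992188, 22.910261154174805), 81.8698959350586)
```

View pics/c2.png

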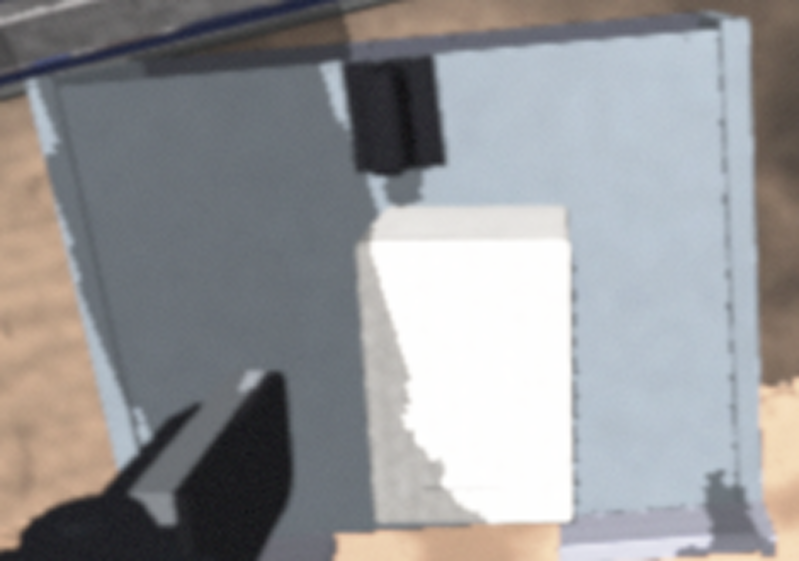

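Request:
arm_command(motion=[[0.2, -0.19, 0, 0, 0, 0], [0.2, -0.2, -0.1, 0, 0, 0], [0, 0, -0.35, 0, 0, 0], [0, 0, -0.3, 0, 0, 0], [0, 0, -0.2, 0, 0, 0]])

```text
clock: 1.92
tcp_pos: [500.8, 36.3, 306.7]
ee_rot: [-0.002, 0.114, 0.993, 0.0]
ft_force: [-0.2, 0.7, -0.2]
finger_gap: 1.004
gripper_force: 0.0
```

Request:
arm_command(motion=[[0, 0, -0.2, 0, 0, 0], [0, 0, -0.15, 0, 0, 0], [0, 0, -0.1, 0, 0, 0], [0, 0, 0, 0, 0, 0], [0, 0, 0, 0, 0, 0]])

```text
clock: 2.33
tcp_pos: [502.0, 35.6, 264.6]
ee_rot: [-0.001, 0.115, 0.993, 0.0]
ft_force: [0.7, -1.0, 0.0]
finger_gap: 1.001
gripper_force: 0.0
```

Request:
arm_command(motion=[[0, -0.03, 0, 0, 0, 0], [0, 0, 0, 0, 0, 0]])

```text
clock: 2.5
tcp_pos: [502.9, 30.9, 266.0]
ee_rot: [0.001, 0.116, 0.993, 0.0]
ft_force: [-0.1, 0.2, -1.2]
finger_gap: 1.0
gripper_force: 0.0
```

Request:
arm_command(motion=[[0, 0, 0, 0, 0, 0], [0, 0, 0, 0, 0, 0], [0, 0, 0, 0, 0, 0], [0, 0, 0, 0, 0, 0], [0, 0, 0, 0, 0, 0]], gripper=-1, force=40)

```text
clock: 2.92
tcp_pos: [502.8, 31.3, 265.6]
ee_rot: [0.001, 0.116, 0.993, 0.0]
ft_force: [-0.4, 0.1, 5.9]
finger_gap: 0.703
gripper_force: 44.5
```

Request:
arm_command(motion=[[0, 0, 0, 0, 0, 0], [0, 0, 0.1, 0, 0, 0], [0, 0, 0.1, 0, 0, 0], [0, 0, 0.1, 0, 0, 0], [0, 0, 0, 0, 0, 0]])

```text
clock: 3.33
tcp_pos: [503.3, 31.2, 297.1]
ee_rot: [0.002, 0.116, 0.993, 0.001]
ft_force: [0.4, 0.7, -0.4]
finger_gap: 0.71
gripper_force: 43.8
```

Request:
arm_command(motion=[[0, 0, 0.2, 0, 0, 0], [0, 0, 0.3, 0, 0, 0], [0, 0, 0.3, 0, 0, 0], [0.08, 0.2, 0.2, 0, 0, 0], [0.08, 0.3, 0, 0, 0, 0]])

```text
clock: 3.75
tcp_pos: [520.1, 77.2, 400.6]
ee_rot: [0.006, 0.12, 0.993, 0.001]
ft_force: [1.4, 0.2, -1.2]
finger_gap: 0.711
gripper_force: 44.3
```

Request:
arm_command(motion=[[0.08, 0.35, 0, 0, 0, 0], [0.08, 0.35, 0, 0, 0, 0], [0.08, 0.35, 0, 0, 0, 0], [0.08, 0.35, 0, 0, 0, 0], [0.08, 0.35, 0, 0, 0, 0]])

```text
clock: 4.17
tcp_pos: [558.2, 258.1, 394.5]
ee_rot: [-0.0, 0.115, 0.993, -0.0]
ft_force: [1.1, 0.2, -1.1]
finger_gap: 0.71
gripper_force: 44.3
```

Request:
arm_command(motion=[[0.08, 0.35, 0, 0, 0, 0], [0.08, 0.35, 0, 0, 0, 0], [0.05, 0.35, 0, 0, 0, 0], [0, 0.25, 0, 0, 0, 0], [0, 0.15, 0, 0, 0, 0]])

```text
clock: 4.58
tcp_pos: [577.9, 406.1, 393.1]
ee_rot: [-0.001, 0.113, 0.994, 0.001]
ft_force: [0.2, 0.4, -1.1]
finger_gap: 0.704
gripper_force: 44.2
```

```bash
python3 - <<'E'
from h import *
s=robot.observe();print(s["tcp_pos"],s["finger_gap"],s["ft_force"])
im,ci=snap("wrist","w3",scale=1.56); print(robot.observe()["tcp_pos"],ci["T"][:3,3])
E
```

```text
[577.92235392 406.11400782 393.11336893] 0.7041833934478487 [ 0.22091784  0.39983681 -1.08811951]
[577.09882447 408.64378341 392.69794987] [511.95977278 421.58127427 361.68708391]
```

View pics/w3.png

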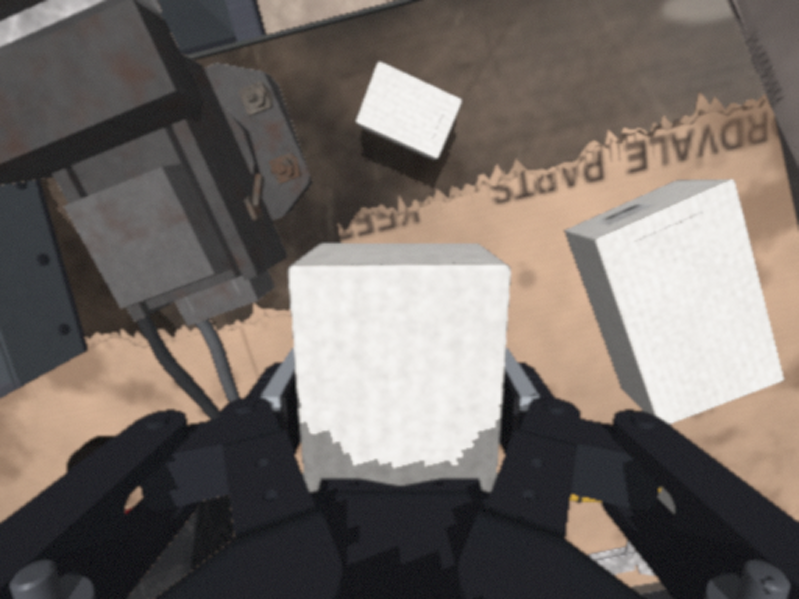

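The carton is held centred, and the cardboard below it is clear. I'll lower it here.

Request:
arm_command(motion=[[0, -0.08, -0.2, 0, 0, 0], [0, 0, -0.35, 0, 0, 0], [0, 0, -0.35, 0, 0, 0], [0, 0, -0.35, 0, 0, 0], [0, 0, -0.3, 0, 0, 0]])

```text
clock: 5.05
tcp_pos: [578.7, 392.2, 237.0]
ee_rot: [-0.001, 0.116, 0.993, -0.001]
ft_force: [-0.5, 0.2, -1.7]
finger_gap: 0.711
gripper_force: 44.3
```

Request:
arm_command(motion=[[0, 0, -0.15, 0, 0, 0], [0, 0, -0.1, 0, 0, 0], [0, 0, -0.08, 0, 0, 0], [0, 0, 0, 0, 0, 0], [0, 0, 0, 0, 0, 0]])

```text
clock: 5.47
tcp_pos: [579.8, 393.4, 207.7]
ee_rot: [0.001, 0.116, 0.993, 0.0]
ft_force: [0.9, -0.1, -1.2]
finger_gap: 0.707
gripper_force: 44.2
```

Request:
arm_command(motion=[[0, 0, -0.07, 0, 0, 0], [0, 0, -0.05, 0, 0, 0], [0, 0, -0.02, 0, 0, 0], [0, 0, 0, 0, 0, 0]])

```text
clock: 5.8
tcp_pos: [579.2, 393.3, 192.3]
ee_rot: [-0.0, 0.116, 0.993, -0.0]
ft_force: [0.1, 0.3, -2.3]
finger_gap: 0.708
gripper_force: 44.4
```

```bash
python3 - <<'E'
from h import *
s=robot.observe();print(s["tcp_pos"],s["ft_force"])
E
```

```text
[579.15533806 393.28006346 192.30496895] [ 0.06476889  0.32732191 -2.32963019]
```

Request:
arm_command(motion=[[0, 0, -0.02, 0, 0, 0], [0, 0, 0, 0, 0, 0], [0, 0, 0, 0, 0, 0]])

```text
clock: 6.05
tcp_pos: [579.5, 393.4, 192.0]
ee_rot: [0.0, 0.116, 0.993, 0.0]
ft_force: [-2.5, -0.8, 4.3]
finger_gap: 0.708
gripper_force: 44.9
```

Request:
arm_command(motion=[[0, 0, 0, 0, 0, 0], [0, 0, 0, 0, 0, 0], [0, 0, 0, 0, 0, 0], [0, 0, 0, 0, 0, 0], [0, 0, 0, 0, 0, 0]], gripper=1)

```text
clock: 6.47
tcp_pos: [579.4, 393.5, 190.5]
ee_rot: [0.0, 0.116, 0.993, 0.0]
ft_force: [0.6, 0.6, 0.2]
finger_gap: 0.999
gripper_force: 0.0
```

Request:
arm_command(motion=[[0, 0, 0.15, 0, 0, 0], [0, 0, 0.35, 0, 0, 0], [0, 0, 0.35, 0, 0, 0], [0, 0, 0.35, 0, 0, 0], [0, 0, 0.35, 0, 0, 0]])

```text
clock: 6.88
tcp_pos: [579.1, 393.1, 347.2]
ee_rot: [-0.0, 0.116, 0.993, -0.0]
ft_force: [0.5, 0.6, 0.0]
finger_gap: 1.0
gripper_force: 0.0
```

Request:
arm_command(motion=[[-0.08, -0.2, 0.2, 0, 0, 0.2], [-0.16, -0.37, 0.2, 0, 0, 0.2], [-0.16, -0.37, 0, 0, 0, 0.2], [-0.16, -0.37, 0, 0, 0, 0.2], [-0.16, -0.37, 0, 0, 0, 0.14]], gripper=0)

```text
clock: 7.3
tcp_pos: [507.6, 226.3, 384.7]
ee_rot: [0.001, 0.078, 0.997, 0.0]
ft_force: [0.5, -1.1, -0.6]
finger_gap: 0.502
gripper_force: 0.0
```

Request:
arm_command(motion=[[-0.16, -0.37, 0, 0, 0, 0], [-0.16, -0.37, 0, 0, 0, 0], [-0.16, -0.37, 0, 0, 0, 0], [-0.16, -0.37, 0, 0, 0, 0], [-0.15, -0.37, 0, 0, 0, 0]])

```text
clock: 7.72
tcp_pos: [428.2, 41.2, 384.2]
ee_rot: [0.0, 0.078, 0.997, 0.0]
ft_force: [0.7, -0.6, 0.8]
finger_gap: 0.502
gripper_force: 0.0
```

Request:
arm_command(motion=[[-0.1, -0.15, -0.2, 0, 0, 0], [0, 0, -0.2, 0, 0, 0], [0, 0, 0, 0, 0, 0], [0, 0, 0, 0, 0, 0], [0, 0, 0, 0, 0, 0]])

```text
clock: 8.13
tcp_pos: [420.2, 28.8, 345.1]
ee_rot: [0.001, 0.078, 0.997, 0.0]
ft_force: [0.2, 0.2, -0.1]
finger_gap: 0.498
gripper_force: 0.0
```

```bash
python3 - <<'E'
from h import *
s=robot.observe();print(s["tcp_pos"],s["ee_rot"],s["dq"])
im,ci=snap("wrist","w4",scale=1.56); np.save("w4.npy",ci["T"])
E
```

```text
[420.20261155  28.77912925 345.10522912] [8.11058765e-04 7.75103258e-02 9.96991204e-01 1.76516800e-04] [-0.00680881 -0.00057349 -0.00171582 -0.01839233  0.00175586 -0.00310425
  0.00109691]
```

View pics/w4.png

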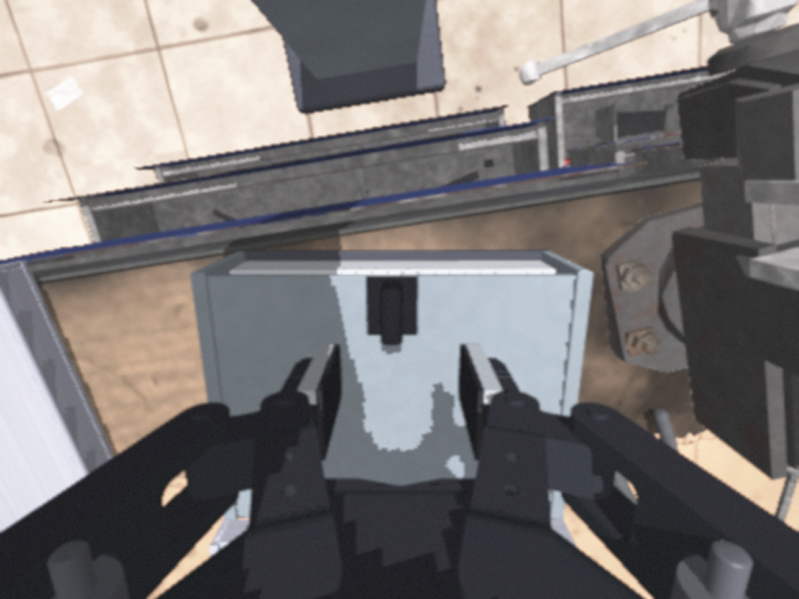

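The rack is aligned squarely with the tool. The fin bar is at display column 392, rows 283–347, on a dark base. The rack's near corners are at (193, 272) and (592, 270).

```bash
python3 - <<'E'
from h import *
ci=camera_info("wrist"); ci["T"]=np.load("w4.npy")
pts(ci,dict(finN=(392,284,102),finF=(392,346,102),finM=(392,315,102),NL=(194,272,83),NR=(592,270,83),R1=(574,420,83),L1=(207,390,83)))
d=np.array(ray(ci,592/1.5625,270/1.5625,83)-ray(ci,194/1.5625,272/1.5625,83)); print(np.degrees(np.arctan2(-d[0],d[1])), np.linalg.norm(d))
E
```

```text
finN [405.2  27.3]
finF [439.1  21.8]
finM [421.8  24.6]
NL [385.9 -81.9]
NR [419.1 137.7]
R1 [512.5 123.3]
L1 [457.6 -94.7]
-8.597097856888784 222.09547496515998
```

Request:
arm_command(motion=[[0.02, -0.04, -0.2, 0, 0, 0], [0, 0, -0.25, 0, 0, 0], [0, 0, -0.2, 0, 0, 0], [0, 0, -0.12, 0, 0, 0], [0, 0, -0.08, 0, 0, 0]])

```text
clock: 8.6
tcp_pos: [421.9, 24.9, 258.6]
ee_rot: [-0.0, 0.077, 0.997, -0.0]
ft_force: [0.2, -0.1, -0.0]
finger_gap: 0.501
gripper_force: 0.0
```

Request:
arm_command(motion=[[0, 0, 0, 0, 0, 0], [0, 0, 0, 0, 0, 0]])

```text
clock: 8.77
tcp_pos: [422.2, 24.5, 259.8]
ee_rot: [0.001, 0.078, 0.997, -0.0]
ft_force: [-0.0, -0.1, 0.2]
finger_gap: 0.502
gripper_force: 0.0
```

Request:
arm_command(motion=[[0, 0, -0.02, 0, 0, 0], [0, 0, 0, 0, 0, 0], [0, 0, 0, 0, 0, 0], [0, 0, 0, 0, 0, 0], [0, 0, 0, 0, 0, 0]], gripper=-1, force=50)

```text
clock: 9.18
tcp_pos: [422.0, 23.8, 258.1]
ee_rot: [0.001, 0.078, 0.997, 0.0]
ft_force: [-0.6, -1.5, 5.4]
finger_gap: 0.124
gripper_force: 50.5
```

Request:
arm_command(motion=[[0.1, -0.016, 0, 0, 0, 0], [0.15, -0.023, 0, 0, 0, 0], [0.15, -0.023, 0, 0, 0, 0], [0.15, -0.023, 0, 0, 0, 0], [0.15, -0.023, 0, 0, 0, 0]])

```text
clock: 9.6
tcp_pos: [491.8, 13.0, 258.1]
ee_rot: [-0.001, 0.078, 0.997, 0.0]
ft_force: [-4.0, -1.1, 10.9]
finger_gap: 0.128
gripper_force: 51.0
```

Request:
arm_command(motion=[[0.15, -0.023, 0, 0, 0, 0], [0.15, -0.023, 0, 0, 0, 0], [0.15, -0.023, 0, 0, 0, 0], [0.08, -0.013, 0, 0, 0, 0], [0.05, -0.007, 0, 0, 0, 0]])

```text
clock: 10.02
tcp_pos: [550.4, 4.0, 258.2]
ee_rot: [0.0, 0.078, 0.997, 0.0]
ft_force: [-3.3, 0.3, 7.7]
finger_gap: 0.13
gripper_force: 50.8
```

Request:
arm_command(motion=[[0.02, -0.003, 0, 0, 0, 0], [0, 0, 0, 0, 0, 0], [0, 0, 0, 0, 0, 0]])

```text
clock: 10.27
tcp_pos: [551.0, 3.9, 258.2]
ee_rot: [-0.001, 0.078, 0.997, 0.0]
ft_force: [-4.2, -0.8, 8.0]
finger_gap: 0.126
gripper_force: 50.9
```

Request:
arm_command(motion=[[0.02, -0.003, 0, 0, 0, 0], [0.02, -0.003, 0, 0, 0, 0], [0, 0, 0, 0, 0, 0]])

```text
clock: 10.52
tcp_pos: [552.5, 3.6, 258.1]
ee_rot: [-0.005, 0.078, 0.997, 0.001]
ft_force: [-13.9, 0.6, 17.3]
finger_gap: 0.127
gripper_force: 52.0
```

Request:
arm_command(motion=[[0.02, -0.003, 0, 0, 0, 0], [0, 0, 0, 0, 0, 0]])

```text
clock: 10.68
tcp_pos: [553.2, 3.4, 258.1]
ee_rot: [-0.008, 0.078, 0.997, 0.001]
ft_force: [-17.5, 1.5, 19.6]
finger_gap: 0.125
gripper_force: 52.5
```

The cover is at its end stop. I'll release and retreat to view the block.

Request:
arm_command(motion=[[-0.05, 0.01, 0, 0, 0, 0], [0, 0, 0, 0, 0, 0]])

```text
clock: 10.85
tcp_pos: [551.2, 3.9, 258.2]
ee_rot: [-0.001, 0.078, 0.997, 0.0]
ft_force: [-4.7, -0.4, 8.4]
finger_gap: 0.125
gripper_force: 51.0
```

Request:
arm_command(motion=[[0, 0, 0, 0, 0, 0], [0, 0, 0, 0, 0, 0], [0, 0, 0, 0, 0, 0], [0, 0, 0.3, 0, 0, 0], [0, 0, 0.35, 0, 0, 0]], gripper=-0.1)

```text
clock: 11.27
tcp_pos: [551.3, 4.8, 319.9]
ee_rot: [-0.004, 0.078, 0.997, -0.001]
ft_force: [1.2, 0.9, -0.5]
finger_gap: 0.452
gripper_force: 0.0
```

Request:
arm_command(motion=[[-0.25, 0.04, 0.2, 0, 0, 0], [-0.3, 0.05, 0.2, 0, 0, 0], [-0.25, 0.04, 0.15, 0, 0, 0], [0, 0, 0, 0, 0, 0], [0, 0, 0, 0, 0, 0]])

```text
clock: 11.68
tcp_pos: [472.3, 17.5, 378.2]
ee_rot: [0.001, 0.078, 0.997, 0.001]
ft_force: [-0.3, -0.3, -0.4]
finger_gap: 0.451
gripper_force: 0.0
```

```bash
python3 - <<'E'
from h import *
s=robot.observe();print(s["tcp_pos"],s["ee_rot"])
im,ci=snap("wrist","w5",scale=1.56); np.save("w5.npy",ci["T"])
print(robot.observe()["tcp_pos"])
E
```

```text
[472.30587641  17.49521375 378.18535791] [0.00139035 0.07759723 0.99698325 0.00106419]
[472.76203541  17.42100473 377.37685595]
```

View pics/w5.png

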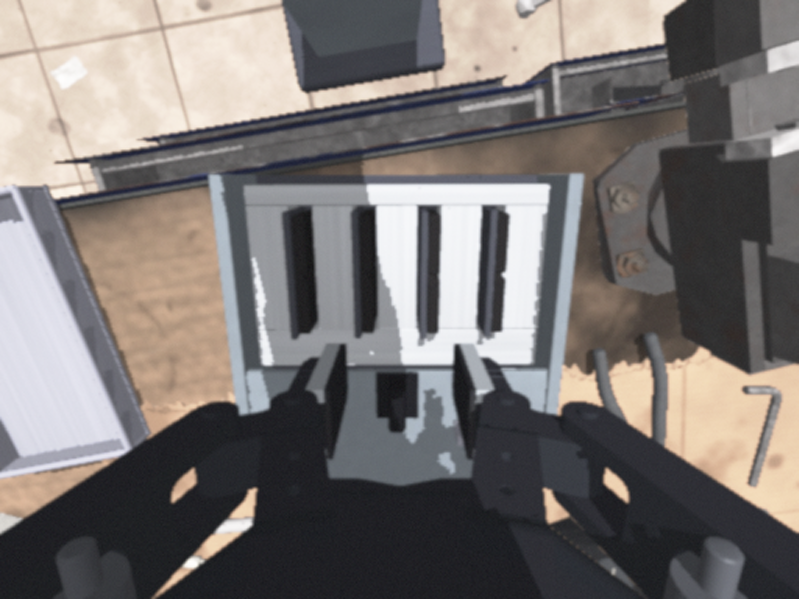

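Four dark slots are visible, at columns of about 298, 365, 428 and 493. I'll zoom in to tell pads from empty slots.

```bash
python3 - <<'E'
from h import *
im=cv2.imread("pics/raw_w5.png"); cv2.imwrite("pics/c5.png",cv2.resize(im[108:240,150:370],None,fx=3.6,fy=3.6,interpolation=cv2.INTER_CUBIC))
E
```

```text
(no output)
```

View pics/c5.png

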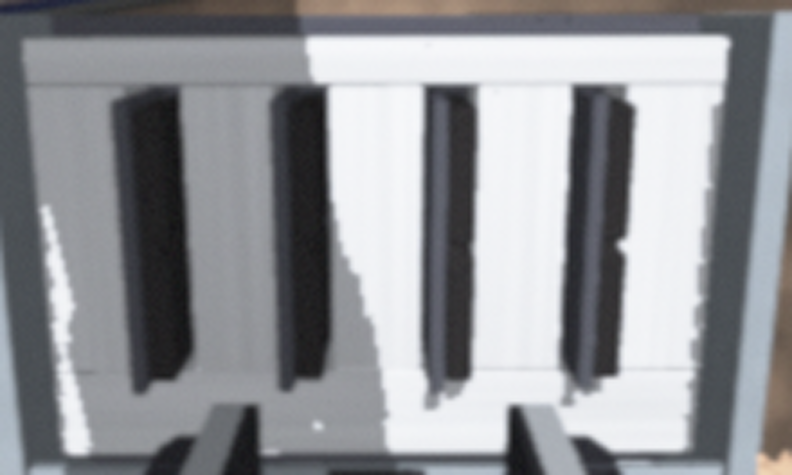

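All four slots hold pads. In each, the steel plate shows as the grey strip on the left (−y side) with the black friction block on its right.

```bash
python3 - <<'E'
from h import *
ci=camera_info("wrist"); ci["T"]=np.load("w5.npy")
yaw=np.radians(-8.9); R=np.array([[np.cos(yaw),-np.sin(yaw)],[np.sin(yaw),np.cos(yaw)]])
for o in ((488.7,14.2),):
  for n,(a,b,c) in dict(p1=(113,135,0),p2=(272,283,0),p3=(432,432,0),p4=(593,580,0)).items():
    P=[ray(ci,150+x/3.6,108+y/3.6,66)[:2] for x,y in((a,97),(b,385))]
    print(n,P[0],P[1],[ (R.T@(p-np.array(o))).round(1) for p in P])
  for q in [(23,85,42),(727,85,42),(75,372,42),(692,372,42),(180,97,66),(190,350,66),(327,97,66),(328,375,66),(473,97,66),(470,375,66),(634,105,66),(615,375,66)]:
    p=ray(ci,150+q[0]/3.6,108+q[1]/3.6,q[2])[:2]; print(q,p,(R.T@(p-np.array(o))).round(1))
  for y in(-69,-23,23,69): print(y,(np.array(o)+R@[-20,y]).round(1))
# tray, vs top cam
ci=camera_info("top"); t=np.array([ray(ci,205+u/4.8,180+v/4.8,36)[:2] for u,v in ((553,57),(726,45),(756,350),(580,360))]); print(t.mean(0), t)
E
```

```text
p1 [414.9 -49.6] [501.1 -62.8] [array([-63. , -74.4]), array([ 24.2, -74.2])]
p2 [421.9  -5.1] [508.2 -17.8] [array([-63. , -29.4]), array([ 24.2, -28.6])]
p3 [429.   39.8] [515.3  27.5] [array([-62.9,  16.1]), array([24.2, 17.3])]
p4 [436.1  85. ] [522.4  72.5] [array([-62.9,  61.8]), array([24.3, 62.8])]
(23, 85, 42) [407.9 -82.7] [ -64.8 -108.2]
(727, 85, 42) [441.4 130.9] [-64.8 108. ]
(75, 372, 42) [501.6 -89.2] [  28.7 -100.2]
(692, 372, 42) [533.6 113.6] [ 29.  105.1]
(180, 97, 66) [417.9 -30.9] [-63.  -55.5]
(190, 350, 66) [492.6 -43.7] [ 12.8 -56.6]
(327, 97, 66) [424.3  10.3] [-63.  -13.8]
(328, 375, 66) [507.1  -3.6] [ 20.9 -14.7]
(473, 97, 66) [430.8  51.3] [-62.9  27.7]
(470, 375, 66) [513.9  39.4] [21.  28.8]
(634, 105, 66) [440.1  96.3] [-60.7  73.6]
(615, 375, 66) [520.8  83.4] [21.  73.3]
-69 [458.3 -50.9]
-23 [465.4  -5.4]
23 [472.5  40. ]
69 [479.6  85.5]
[ 483.45  -304.925] [[ 591.8 -236. ]
 [ 598.8 -364.2]
 [ 374.2 -373.4]
 [ 369.  -246.1]]
```

All four pads are present. I'll start with pad 1 at about (458.5, −49.5).

Request:
arm_command(motion=[[-0.05, -0.2, 0, 0, 0, 0], [-0.05, -0.27, 0, 0, 0, 0], [-0.04, -0.2, -0.1, 0, 0, 0], [0, 0, -0.3, 0, 0, 0], [0, 0, -0.3, 0, 0, 0]], gripper=-0.34)

```text
clock: 12.15
tcp_pos: [459.7, -52.2, 306.7]
ee_rot: [0.002, 0.08, 0.997, -0.001]
ft_force: [0.1, 0.4, -0.5]
finger_gap: 0.332
gripper_force: 0.0
```

Request:
arm_command(motion=[[0, 0, -0.3, 0, 0, 0], [0, 0, -0.2, 0, 0, 0], [0, 0, 0, 0, 0, 0], [0, 0, 0, 0, 0, 0]])

```text
clock: 12.48
tcp_pos: [458.5, -50.2, 255.7]
ee_rot: [-0.002, 0.079, 0.997, -0.001]
ft_force: [-0.8, -0.6, 0.8]
finger_gap: 0.327
gripper_force: 0.0
```

Request:
arm_command(motion=[[0, 0, -0.13, 0, 0, 0], [0, 0, -0.12, 0, 0, 0], [0, 0, -0.1, 0, 0, 0], [0, 0, 0, 0, 0, 0], [0, 0, 0, 0, 0, 0]])

```text
clock: 12.9
tcp_pos: [459.0, -50.0, 222.7]
ee_rot: [0.0, 0.078, 0.997, -0.0]
ft_force: [0.8, 0.5, 0.0]
finger_gap: 0.334
gripper_force: 0.0
```

Request:
arm_command(motion=[[0, 0, 0, 0, 0, 0], [0, 0, 0, 0, 0, 0], [0, 0, 0, 0, 0, 0], [0, 0, 0, 0, 0, 0]], gripper=-1, force=60)

```text
clock: 13.23
tcp_pos: [459.2, -50.1, 223.3]
ee_rot: [0.001, 0.078, 0.997, 0.0]
ft_force: [-0.6, -0.0, 6.2]
finger_gap: 0.146
gripper_force: 60.9
```

Request:
arm_command(motion=[[0, 0, 0.1, 0, 0, 0], [0, 0, 0.2, 0, 0, 0], [0, 0, 0.25, 0, 0, 0], [0, 0, 0.3, 0, 0, 0], [0, 0, 0.2, 0, 0, 0]])

```text
clock: 13.65
tcp_pos: [458.4, -50.1, 329.5]
ee_rot: [0.001, 0.078, 0.997, 0.0]
ft_force: [1.7, -0.1, -2.1]
finger_gap: 0.146
gripper_force: 60.1
```

Request:
arm_command(motion=[[0.08, -0.25, 0, 0, 0, 0], [0.12, -0.38, 0, 0, 0, 0], [0.12, -0.38, 0, 0, 0, 0], [0.12, -0.38, 0, 0, 0, 0], [0.12, -0.38, 0, 0, 0, 0]])

```text
clock: 14.07
tcp_pos: [514.5, -227.8, 327.2]
ee_rot: [-0.001, 0.078, 0.997, 0.001]
ft_force: [0.7, 0.0, -2.5]
finger_gap: 0.142
gripper_force: 60.0
```

Request:
arm_command(motion=[[0.12, -0.38, 0, 0, 0, 0], [0.1, -0.38, 0, 0, 0, 0], [0, -0.32, 0, 0, 0, 0], [0, 0, 0, 0, 0, 0], [0, 0, 0, 0, 0, 0]])

```text
clock: 14.48
tcp_pos: [534.6, -337.8, 326.8]
ee_rot: [-0.001, 0.081, 0.997, -0.001]
ft_force: [-0.0, 1.8, -1.9]
finger_gap: 0.151
gripper_force: 60.1
```

Request:
arm_command(motion=[[0.02, 0.01, -0.15, 0, 0, 0], [0, 0, -0.25, 0, 0, 0], [0, 0, -0.25, 0, 0, 0], [0, 0, -0.2, 0, 0, 0], [0, 0, -0.1, 0, 0, 0]])

```text
clock: 14.9
tcp_pos: [538.1, -330.3, 228.8]
ee_rot: [-0.003, 0.077, 0.997, 0.003]
ft_force: [-1.0, -0.2, -2.3]
finger_gap: 0.145
gripper_force: 60.0
```

Request:
arm_command(motion=[[0, 0, -0.05, 0, 0, 0], [0, 0, 0, 0, 0, 0], [0, 0, 0, 0, 0, 0]])

```text
clock: 15.15
tcp_pos: [539.1, -333.6, 228.3]
ee_rot: [0.001, 0.078, 0.997, -0.0]
ft_force: [0.0, -0.1, -1.5]
finger_gap: 0.147
gripper_force: 60.0
```

Request:
arm_command(motion=[[0, 0, -0.04, 0, 0, 0], [0, 0, 0, 0, 0, 0], [0, 0, 0, 0, 0, 0]])

```text
clock: 15.4
tcp_pos: [538.7, -334.0, 223.9]
ee_rot: [0.001, 0.078, 0.997, -0.0]
ft_force: [-0.1, -0.7, -1.5]
finger_gap: 0.149
gripper_force: 60.1
```

Request:
arm_command(motion=[[0, 0, -0.02, 0, 0, 0], [0, 0, 0, 0, 0, 0], [0, 0, 0, 0, 0, 0]])

```text
clock: 15.65
tcp_pos: [538.6, -334.0, 221.5]
ee_rot: [0.0, 0.078, 0.997, -0.0]
ft_force: [0.2, -0.1, -1.1]
finger_gap: 0.145
gripper_force: 60.2
```

Request:
arm_command(motion=[[0, 0, -0.02, 0, 0, 0], [0, 0, 0, 0, 0, 0]])

```text
clock: 15.82
tcp_pos: [538.4, -334.3, 221.3]
ee_rot: [0.001, 0.078, 0.997, 0.0]
ft_force: [-2.7, 2.1, 6.1]
finger_gap: 0.141
gripper_force: 61.3
```

Request:
arm_command(motion=[[0, 0, 0, 0, 0, 0], [0, 0, 0, 0, 0, 0], [0, 0, 0, 0, 0, 0], [0, 0, 0.1, 0, 0, 0], [0, 0, 0.2, 0, 0, 0]], gripper=-0.34)

```text
clock: 16.23
tcp_pos: [537.6, -332.8, 247.0]
ee_rot: [-0.003, 0.078, 0.997, 0.001]
ft_force: [0.2, 1.0, 0.2]
finger_gap: 0.328
gripper_force: 0.0
```

Request:
arm_command(motion=[[0, 0, 0.3, 0, 0, 0], [0, 0, 0.3, 0, 0, 0], [-0.05, 0.3, 0.2, 0, 0, 0], [-0.1, 0.38, 0, 0, 0, 0], [-0.1, 0.38, 0, 0, 0, 0]])

```text
clock: 16.65
tcp_pos: [513.4, -228.5, 331.8]
ee_rot: [0.002, 0.08, 0.997, -0.001]
ft_force: [1.2, 0.1, -0.2]
finger_gap: 0.332
gripper_force: 0.0
```

Request:
arm_command(motion=[[-0.08, 0.38, 0, 0, 0, 0], [-0.08, 0.38, 0, 0, 0, 0], [-0.08, 0.38, 0, 0, 0, 0], [-0.08, 0.38, 0, 0, 0, 0], [-0.08, 0.38, 0, 0, 0, 0]])

```text
clock: 17.07
tcp_pos: [472.8, -36.4, 330.0]
ee_rot: [0.001, 0.078, 0.997, 0.0]
ft_force: [-0.7, -0.2, -0.1]
finger_gap: 0.329
gripper_force: 0.0
```

Request:
arm_command(motion=[[-0.04, 0.28, 0, 0, 0, 0], [0, 0, 0, 0, 0, 0], [0, 0, 0, 0, 0, 0], [0, 0, 0, 0, 0, 0]])

```text
clock: 17.4
tcp_pos: [469.7, -10.8, 329.8]
ee_rot: [0.001, 0.079, 0.997, -0.0]
ft_force: [0.2, -0.7, 0.2]
finger_gap: 0.331
gripper_force: 0.0
```

Request:
arm_command(motion=[[-0.04, 0.05, -0.1, 0, 0, 0], [0, 0, -0.25, 0, 0, 0], [0, 0, -0.25, 0, 0, 0], [0, 0, -0.1, 0, 0, 0], [0, 0, -0.05, 0, 0, 0]])

```text
clock: 17.82
tcp_pos: [464.9, -6.6, 252.8]
ee_rot: [-0.002, 0.08, 0.997, -0.001]
ft_force: [-0.7, -0.1, 0.3]
finger_gap: 0.33
gripper_force: 0.0
```

Request:
arm_command(motion=[[0, 0, -0.12, 0, 0, 0], [0, 0, -0.12, 0, 0, 0], [0, 0, -0.08, 0, 0, 0], [0, 0, 0, 0, 0, 0], [0, 0, 0, 0, 0, 0]])

```text
clock: 18.23
tcp_pos: [465.9, -5.4, 222.6]
ee_rot: [0.0, 0.079, 0.997, -0.0]
ft_force: [0.1, 0.1, -0.2]
finger_gap: 0.327
gripper_force: 0.0
```

Request:
arm_command(motion=[[0, 0, 0, 0, 0, 0], [0, 0, 0, 0, 0, 0], [0, 0, 0, 0, 0, 0], [0, 0, 0, 0, 0, 0]], gripper=-1)

```text
clock: 18.57
tcp_pos: [466.1, -5.2, 223.2]
ee_rot: [0.001, 0.078, 0.997, 0.0]
ft_force: [-0.0, -0.2, 5.1]
finger_gap: 0.146
gripper_force: 60.8
```

Request:
arm_command(motion=[[0, 0, 0.1, 0, 0, 0], [0, 0, 0.2, 0, 0, 0], [0, 0, 0.25, 0, 0, 0], [0, 0, 0.3, 0, 0, 0], [0, 0, 0.2, 0, 0, 0]])

```text
clock: 18.98
tcp_pos: [465.5, -4.9, 329.5]
ee_rot: [0.001, 0.078, 0.997, 0.0]
ft_force: [0.8, -0.4, -2.8]
finger_gap: 0.152
gripper_force: 60.0
```

Request:
arm_command(motion=[[0.07, -0.25, 0, 0, 0, 0], [0.1, -0.36, 0, 0, 0, 0], [0.1, -0.36, 0, 0, 0, 0], [0.1, -0.36, 0, 0, 0, 0], [0.1, -0.36, 0, 0, 0, 0]])

```text
clock: 19.4
tcp_pos: [512.4, -174.7, 327.3]
ee_rot: [-0.0, 0.078, 0.997, 0.001]
ft_force: [0.6, -0.2, -1.9]
finger_gap: 0.148
gripper_force: 60.0
```

Request:
arm_command(motion=[[0.1, -0.36, 0, 0, 0, 0], [0.1, -0.36, 0, 0, 0, 0], [0.01, -0.22, 0, 0, 0, 0], [0, 0, 0, 0, 0, 0], [0, 0, 0, 0, 0, 0]])

```text
clock: 19.82
tcp_pos: [532.4, -269.5, 326.9]
ee_rot: [-0.001, 0.08, 0.997, -0.0]
ft_force: [-0.8, 0.7, -1.9]
finger_gap: 0.142
gripper_force: 60.0
```

Request:
arm_command(motion=[[0, 0, -0.15, 0, 0, 0], [0, 0, -0.25, 0, 0, 0], [0, 0, -0.25, 0, 0, 0], [0, 0, -0.2, 0, 0, 0], [0, 0, -0.1, 0, 0, 0]])

```text
clock: 20.23
tcp_pos: [532.9, -264.3, 229.1]
ee_rot: [-0.003, 0.077, 0.997, 0.002]
ft_force: [-0.8, 0.9, -2.1]
finger_gap: 0.143
gripper_force: 60.0
```

Request:
arm_command(motion=[[0, 0, -0.06, 0, 0, 0], [0, 0, -0.03, 0, 0, 0], [0, 0, -0.02, 0, 0, 0], [0, 0, 0, 0, 0, 0], [0, 0, 0, 0, 0, 0]])

```text
clock: 20.65
tcp_pos: [533.9, -268.1, 222.4]
ee_rot: [0.001, 0.078, 0.997, -0.0]
ft_force: [-0.7, -0.2, -1.8]
finger_gap: 0.147
gripper_force: 60.0
```

Request:
arm_command(motion=[[0, 0, -0.025, 0, 0, 0], [0, 0, 0, 0, 0, 0]])

```text
clock: 20.82
tcp_pos: [534.1, -268.6, 221.3]
ee_rot: [0.002, 0.078, 0.997, -0.0]
ft_force: [-1.6, 1.2, 5.5]
finger_gap: 0.145
gripper_force: 61.1
```

Request:
arm_command(motion=[[0, 0, 0, 0, 0, 0], [0, 0, 0, 0, 0, 0], [0, 0, 0, 0, 0, 0], [0, 0, 0.1, 0, 0, 0], [0, 0, 0.2, 0, 0, 0]], gripper=-0.34)

```text
clock: 21.23
tcp_pos: [532.5, -266.9, 247.0]
ee_rot: [-0.003, 0.078, 0.997, 0.001]
ft_force: [-0.2, -0.7, 0.1]
finger_gap: 0.33
gripper_force: 0.0
```

Request:
arm_command(motion=[[0, 0, 0.3, 0, 0, 0], [0, 0, 0.3, 0, 0, 0], [-0.04, 0.3, 0.2, 0, 0, 0], [-0.08, 0.38, 0, 0, 0, 0], [-0.08, 0.38, 0, 0, 0, 0]])

```text
clock: 21.65
tcp_pos: [513.6, -162.5, 331.4]
ee_rot: [0.003, 0.08, 0.997, -0.001]
ft_force: [1.1, 0.8, -0.1]
finger_gap: 0.331
gripper_force: 0.0
```

```bash
python3 - <<'E'
from h import *
snap("top","top2"); a=cv2.imread("pics/raw_top2.png")
b=np.hstack([a[180:262,205:370]]); l=a[150:232,105:187]
cv2.imwrite("pics/top2.png",cv2.resize(np.hstack([b,l]),None,fx=3.2,fy=3.2,interpolation=cv2.INTER_CUBIC))
E
```

```text
(no output)
```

View pics/top2.png

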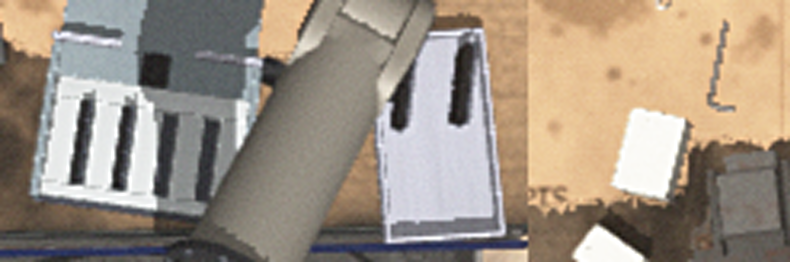

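Both pads stand in the tray at (465, 85) and (402, 100), and the carton is on the cardboard at (652, 150). Next is pad 3.

Request:
arm_command(motion=[[-0.08, 0.38, 0, 0, 0, 0], [-0.08, 0.38, 0, 0, 0, 0], [-0.08, 0.38, 0, 0, 0, 0], [-0.08, 0.38, 0, 0, 0, 0], [-0.08, 0.38, 0, 0, 0, 0]])

```text
clock: 22.12
tcp_pos: [472.9, 29.4, 329.4]
ee_rot: [0.0, 0.079, 0.997, 0.0]
ft_force: [1.5, 0.2, -0.7]
finger_gap: 0.333
gripper_force: 0.0
```

Request:
arm_command(motion=[[0, 0.13, 0, 0, 0, 0], [0, 0, 0, 0, 0, 0], [0, 0, 0, 0, 0, 0], [0, 0, 0, 0, 0, 0]])

```text
clock: 22.45
tcp_pos: [473.8, 39.5, 329.2]
ee_rot: [0.0, 0.079, 0.997, -0.001]
ft_force: [-0.5, -0.2, 0.7]
finger_gap: 0.328
gripper_force: 0.0
```

Request:
arm_command(motion=[[-0.01, 0, -0.1, 0, 0, 0], [0, 0, -0.25, 0, 0, 0], [0, 0, -0.25, 0, 0, 0], [0, 0, -0.1, 0, 0, 0], [0, 0, -0.05, 0, 0, 0]])

```text
clock: 22.87
tcp_pos: [471.4, 39.7, 251.6]
ee_rot: [-0.002, 0.08, 0.997, -0.001]
ft_force: [-0.7, -1.2, 0.3]
finger_gap: 0.33
gripper_force: 0.0
```

Request:
arm_command(motion=[[0, 0, -0.12, 0, 0, 0], [0, 0, -0.12, 0, 0, 0], [0, 0, -0.08, 0, 0, 0], [0, 0, 0, 0, 0, 0], [0, 0, 0, 0, 0, 0]])

```text
clock: 23.28
tcp_pos: [472.7, 40.7, 221.9]
ee_rot: [0.0, 0.079, 0.997, -0.0]
ft_force: [-0.3, -0.4, 1.0]
finger_gap: 0.331
gripper_force: 0.0
```

Request:
arm_command(motion=[[0, 0, 0, 0, 0, 0], [0, 0, 0, 0, 0, 0], [0, 0, 0, 0, 0, 0], [0, 0, 0, 0, 0, 0]], gripper=-1)

```text
clock: 23.62
tcp_pos: [473.1, 40.9, 222.7]
ee_rot: [0.001, 0.078, 0.997, 0.0]
ft_force: [-0.3, -0.6, 4.6]
finger_gap: 0.149
gripper_force: 60.6
```

Request:
arm_command(motion=[[0, 0, 0.1, 0, 0, 0], [0, 0, 0.2, 0, 0, 0], [0, 0, 0.25, 0, 0, 0], [0, 0, 0.3, 0, 0, 0], [0, 0, 0.2, 0, 0, 0]])

```text
clock: 24.03
tcp_pos: [472.5, 41.0, 329.1]
ee_rot: [0.001, 0.078, 0.997, 0.0]
ft_force: [0.4, 0.1, -2.3]
finger_gap: 0.15
gripper_force: 59.9
```

Request:
arm_command(motion=[[-0.02, -0.25, 0, 0, 0, 0], [-0.04, -0.37, 0, 0, 0, 0], [-0.04, -0.37, 0, 0, 0, 0], [-0.04, -0.37, 0, 0, 0, 0], [-0.04, -0.37, 0, 0, 0, 0]])

```text
clock: 24.45
tcp_pos: [453.6, -133.0, 327.0]
ee_rot: [-0.0, 0.078, 0.997, 0.001]
ft_force: [1.0, -0.0, -1.7]
finger_gap: 0.147
gripper_force: 59.9
```

Request:
arm_command(motion=[[-0.04, -0.37, 0, 0, 0, 0], [-0.04, -0.37, 0, 0, 0, 0], [-0.04, -0.37, 0, 0, 0, 0], [-0.04, -0.37, 0, 0, 0, 0], [-0.04, -0.37, 0, 0, 0, 0]])

```text
clock: 24.87
tcp_pos: [433.9, -317.9, 326.8]
ee_rot: [-0.0, 0.078, 0.997, 0.001]
ft_force: [0.6, -0.3, -2.1]
finger_gap: 0.143
gripper_force: 59.9
```

Request:
arm_command(motion=[[-0.02, -0.22, 0, 0, 0, 0], [0, 0, 0, 0, 0, 0], [0, 0, 0, 0, 0, 0]])

```text
clock: 25.12
tcp_pos: [431.3, -340.2, 326.7]
ee_rot: [-0.001, 0.08, 0.997, 0.0]
ft_force: [-0.1, 1.0, -2.5]
finger_gap: 0.149
gripper_force: 59.9
```

Request:
arm_command(motion=[[0.02, 0, -0.15, 0, 0, 0], [0, 0, -0.25, 0, 0, 0], [0, 0, -0.25, 0, 0, 0], [0, 0, -0.2, 0, 0, 0], [0, 0, -0.1, 0, 0, 0]])

```text
clock: 25.53
tcp_pos: [434.6, -335.4, 228.8]
ee_rot: [-0.002, 0.077, 0.997, 0.003]
ft_force: [-0.7, 0.1, -2.5]
finger_gap: 0.148
gripper_force: 59.9
```

Request:
arm_command(motion=[[0, 0, -0.06, 0, 0, 0], [0, 0, -0.03, 0, 0, 0], [0, 0, -0.01, 0, 0, 0], [0, 0, 0, 0, 0, 0], [0, 0, 0, 0, 0, 0]])

```text
clock: 25.95
tcp_pos: [434.9, -339.2, 222.9]
ee_rot: [0.001, 0.078, 0.997, -0.001]
ft_force: [0.3, -0.2, -1.9]
finger_gap: 0.144
gripper_force: 59.9
```

Request:
arm_command(motion=[[0, 0, -0.02, 0, 0, 0], [0, 0, 0, 0, 0, 0]])

```text
clock: 26.12
tcp_pos: [435.0, -339.4, 220.7]
ee_rot: [0.001, 0.078, 0.997, -0.001]
ft_force: [0.5, -0.3, -0.0]
finger_gap: 0.145
gripper_force: 60.2
```

Request:
arm_command(motion=[[0, 0, 0, 0, 0, 0], [0, 0, 0, 0, 0, 0], [0, 0, 0, 0, 0, 0], [0, 0, 0.1, 0, 0, 0], [0, 0, 0.2, 0, 0, 0]], gripper=-0.34)

```text
clock: 26.53
tcp_pos: [433.7, -337.8, 248.3]
ee_rot: [-0.002, 0.078, 0.997, 0.001]
ft_force: [0.9, -0.4, 0.7]
finger_gap: 0.326
gripper_force: 0.0
```

Request:
arm_command(motion=[[0, 0, 0.3, 0, 0, 0], [0, 0, 0.3, 0, 0, 0], [0.03, 0.3, 0.2, 0, 0, 0], [0.04, 0.38, 0, 0, 0, 0], [0.04, 0.38, 0, 0, 0, 0]])

```text
clock: 26.95
tcp_pos: [445.5, -233.6, 332.4]
ee_rot: [0.002, 0.08, 0.997, -0.001]
ft_force: [-0.2, 0.3, 0.1]
finger_gap: 0.331
gripper_force: 0.0
```

Request:
arm_command(motion=[[0.04, 0.38, 0, 0, 0, 0], [0.04, 0.38, 0, 0, 0, 0], [0.04, 0.38, 0, 0, 0, 0], [0.04, 0.38, 0, 0, 0, 0], [0.04, 0.38, 0, 0, 0, 0]])

```text
clock: 27.37
tcp_pos: [465.3, -41.3, 330.7]
ee_rot: [0.001, 0.078, 0.997, 0.0]
ft_force: [0.6, 0.4, -0.3]
finger_gap: 0.335
gripper_force: 0.0
```

Request:
arm_command(motion=[[0.04, 0.38, 0, 0, 0, 0], [0.04, 0.38, 0, 0, 0, 0], [0.04, 0.38, 0, 0, 0, 0], [0.02, 0.15, 0, 0, 0, 0], [0, 0, 0, 0, 0, 0]])

```text
clock: 27.78
tcp_pos: [479.5, 91.9, 330.2]
ee_rot: [0.0, 0.073, 0.997, 0.001]
ft_force: [-0.2, 0.2, -0.1]
finger_gap: 0.329
gripper_force: 0.0
```

Request:
arm_command(motion=[[0, 0, 0, 0, 0, 0], [0, 0, 0, 0, 0, 0], [0, 0, 0, 0, 0, 0]])

```text
clock: 28.03
tcp_pos: [479.5, 84.0, 330.1]
ee_rot: [0.0, 0.08, 0.997, -0.0]
ft_force: [-0.4, 0.9, -0.6]
finger_gap: 0.327
gripper_force: 0.0
```

Request:
arm_command(motion=[[0, 0, -0.1, 0, 0, 0], [0, 0.01, -0.25, 0, 0, 0], [0, 0, -0.25, 0, 0, 0], [0, 0, -0.1, 0, 0, 0], [0, 0, -0.05, 0, 0, 0]])

```text
clock: 28.45
tcp_pos: [478.3, 86.1, 252.6]
ee_rot: [-0.002, 0.079, 0.997, -0.001]
ft_force: [0.1, 0.3, -0.4]
finger_gap: 0.332
gripper_force: 0.0
```

Request:
arm_command(motion=[[0, 0, -0.12, 0, 0, 0], [0, 0, -0.12, 0, 0, 0], [0, 0, -0.09, 0, 0, 0], [0, 0, 0, 0, 0, 0], [0, 0, 0, 0, 0, 0]])

```text
clock: 28.87
tcp_pos: [479.7, 86.8, 221.9]
ee_rot: [0.0, 0.079, 0.997, -0.0]
ft_force: [0.5, -0.1, 1.0]
finger_gap: 0.326
gripper_force: 0.0
```

Request:
arm_command(motion=[[0, 0, 0, 0, 0, 0], [0, 0, 0, 0, 0, 0], [0, 0, 0, 0, 0, 0], [0, 0, 0, 0, 0, 0]], gripper=-1)

```text
clock: 29.2
tcp_pos: [480.0, 86.7, 222.6]
ee_rot: [0.001, 0.078, 0.997, 0.0]
ft_force: [0.1, -1.6, 4.0]
finger_gap: 0.14
gripper_force: 60.6
```

Request:
arm_command(motion=[[0, 0, 0.1, 0, 0, 0], [0, 0, 0.2, 0, 0, 0], [0, 0, 0.25, 0, 0, 0], [0, 0, 0.3, 0, 0, 0], [0, 0, 0.2, 0, 0, 0]])

```text
clock: 29.62
tcp_pos: [479.6, 87.3, 329.2]
ee_rot: [0.001, 0.078, 0.997, 0.001]
ft_force: [1.0, 0.6, -1.6]
finger_gap: 0.145
gripper_force: 59.9
```

Request:
arm_command(motion=[[-0.03, -0.25, 0, 0, 0, 0], [-0.05, -0.38, 0, 0, 0, 0], [-0.05, -0.38, 0, 0, 0, 0], [-0.05, -0.38, 0, 0, 0, 0], [-0.05, -0.38, 0, 0, 0, 0]])

```text
clock: 30.03
tcp_pos: [455.6, -90.9, 327.1]
ee_rot: [0.0, 0.078, 0.997, 0.001]
ft_force: [0.8, -0.5, -1.6]
finger_gap: 0.149
gripper_force: 59.8
```

Request:
arm_command(motion=[[-0.05, -0.38, 0, 0, 0, 0], [-0.05, -0.38, 0, 0, 0, 0], [-0.05, -0.38, 0, 0, 0, 0], [-0.05, -0.38, 0, 0, 0, 0], [-0.05, -0.34, 0, 0, 0, 0]])

```text
clock: 30.45
tcp_pos: [430.7, -277.6, 327.1]
ee_rot: [0.0, 0.078, 0.997, 0.0]
ft_force: [0.2, 0.3, -2.0]
finger_gap: 0.145
gripper_force: 59.7
```

Request:
arm_command(motion=[[0, 0, 0, 0, 0, 0], [0, 0, 0, 0, 0, 0], [0, 0, 0, 0, 0, 0]])

```text
clock: 30.7
tcp_pos: [431.5, -275.2, 326.6]
ee_rot: [-0.0, 0.078, 0.997, 0.001]
ft_force: [-0.4, 0.1, -1.4]
finger_gap: 0.146
gripper_force: 59.9
```

Request:
arm_command(motion=[[0, 0, -0.15, 0, 0, 0], [0, 0, -0.25, 0, 0, 0], [0, 0, -0.25, 0, 0, 0], [0, 0, -0.2, 0, 0, 0], [0, 0, -0.1, 0, 0, 0]])

```text
clock: 31.12
tcp_pos: [431.6, -272.5, 229.0]
ee_rot: [-0.002, 0.076, 0.997, 0.002]
ft_force: [-0.1, 0.8, -1.8]
finger_gap: 0.145
gripper_force: 59.8
```

Request:
arm_command(motion=[[0, 0, -0.06, 0, 0, 0], [0, 0, -0.03, 0, 0, 0], [0, 0, -0.01, 0, 0, 0], [0, 0, 0, 0, 0, 0], [0, 0, 0, 0, 0, 0]])

```text
clock: 31.53
tcp_pos: [432.0, -276.2, 222.8]
ee_rot: [0.001, 0.078, 0.997, -0.0]
ft_force: [-0.4, -0.9, -1.7]
finger_gap: 0.152
gripper_force: 59.8
```

Request:
arm_command(motion=[[0, 0, -0.02, 0, 0, 0], [0, 0, 0, 0, 0, 0]])

```text
clock: 31.7
tcp_pos: [432.1, -276.4, 220.7]
ee_rot: [0.001, 0.078, 0.997, -0.0]
ft_force: [0.8, -1.0, 0.4]
finger_gap: 0.149
gripper_force: 60.1
```

Request:
arm_command(motion=[[0, 0, 0, 0, 0, 0], [0, 0, 0, 0, 0, 0], [0, 0, 0, 0, 0, 0], [0, 0, 0.1, 0, 0, 0], [0, 0, 0.2, 0, 0, 0]], gripper=-0.34)

```text
clock: 32.12
tcp_pos: [430.5, -274.9, 248.6]
ee_rot: [-0.002, 0.078, 0.997, 0.001]
ft_force: [0.5, 0.2, 0.9]
finger_gap: 0.33
gripper_force: 0.0
```

Request:
arm_command(motion=[[0, 0, 0.3, 0, 0, 0], [0, 0, 0.3, 0, 0, 0], [0.1, 0.25, 0.2, 0, 0, 0], [0.15, 0.36, 0, 0, 0, 0], [0.15, 0.36, 0, 0, 0, 0]])

```text
clock: 32.53
tcp_pos: [471.8, -179.8, 332.7]
ee_rot: [0.003, 0.081, 0.997, -0.0]
ft_force: [0.6, 0.8, -0.0]
finger_gap: 0.33
gripper_force: 0.0
```

Request:
arm_command(motion=[[0.15, 0.36, 0, 0, 0, 0], [0.15, 0.36, 0, 0, 0, 0], [0.15, 0.36, 0, 0, 0, 0], [0.15, 0.36, 0, 0, 0, 0], [0.15, 0.36, 0, 0, 0, 0]], gripper=-0.1)

```text
clock: 32.95
tcp_pos: [546.8, 2.9, 330.7]
ee_rot: [0.001, 0.078, 0.997, 0.0]
ft_force: [0.7, 0.1, -0.1]
finger_gap: 0.449
gripper_force: 0.0
```

Request:
arm_command(motion=[[0.05, 0.04, 0, 0, 0, 0], [0, 0, 0, 0, 0, 0], [0, 0, 0, 0, 0, 0], [0, 0, 0, 0, 0, 0]])

```text
clock: 33.28
tcp_pos: [550.9, 2.8, 330.2]
ee_rot: [-0.0, 0.08, 0.997, -0.001]
ft_force: [-0.4, 0.4, -0.7]
finger_gap: 0.452
gripper_force: 0.0
```

```bash
python3 - <<'E'
from h import *
print(robot.observe()["tcp_pos"])
im,ci=snap("wrist","w6",scale=1.4); np.save("w6.npy",ci["T"]); print(robot.observe()["tcp_pos"])
E
```

```text
[550.88544755   2.79888886 330.17802737]
[550.83834295   2.57266434 330.20701296]
```

View pics/w6.png

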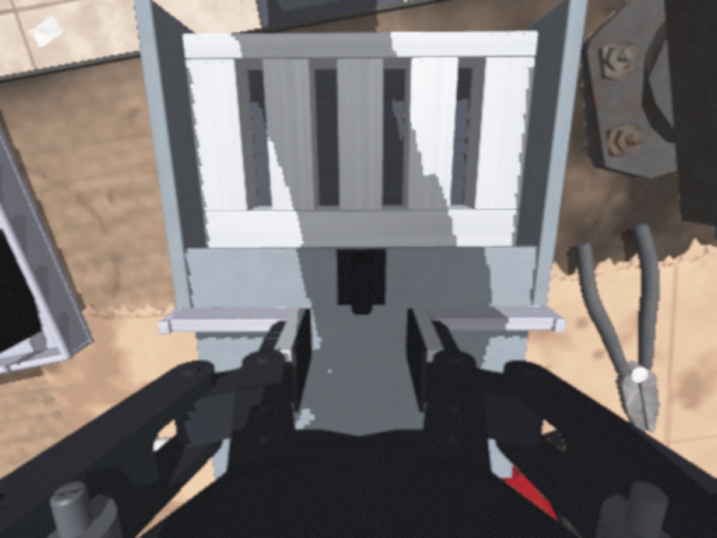

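All four slots are empty, and the fin is centred between the fingers at (361, 280). I'll grip it and slide the cover shut.

Request:
arm_command(motion=[[0, 0.01, -0.2, 0, 0, 0], [0, 0, -0.25, 0, 0, 0], [0, 0, -0.15, 0, 0, 0], [0, 0, -0.12, 0, 0, 0], [0, 0, 0, 0, 0, 0]])

```text
clock: 33.75
tcp_pos: [549.9, 4.8, 255.5]
ee_rot: [-0.003, 0.08, 0.997, -0.0]
ft_force: [-1.0, 0.9, 0.1]
finger_gap: 0.454
gripper_force: 0.0
```

Request:
arm_command(motion=[[0, 0, 0, 0, 0, 0], [0, 0, 0, 0, 0, 0], [0, 0, 0, 0, 0, 0], [0, 0, 0, 0, 0, 0], [0, 0, 0, 0, 0, 0]], gripper=-1, force=50)

```text
clock: 34.17
tcp_pos: [551.8, 4.2, 259.1]
ee_rot: [0.001, 0.079, 0.997, -0.001]
ft_force: [-1.5, -4.8, 4.6]
finger_gap: 0.125
gripper_force: 51.4
```

Request:
arm_command(motion=[[-0.1, 0.016, 0, 0, 0, 0], [-0.15, 0.023, 0, 0, 0, 0], [-0.15, 0.023, 0, 0, 0, 0], [-0.15, 0.023, 0, 0, 0, 0], [-0.15, 0.023, 0, 0, 0, 0]])

```text
clock: 34.58
tcp_pos: [482.7, 15.0, 259.1]
ee_rot: [0.004, 0.079, 0.997, -0.001]
ft_force: [3.0, -7.2, 0.8]
finger_gap: 0.126
gripper_force: 51.1
```

Request:
arm_command(motion=[[-0.15, 0.023, 0, 0, 0, 0], [-0.15, 0.023, 0, 0, 0, 0], [-0.13, 0.02, 0, 0, 0, 0], [-0.08, 0.013, 0, 0, 0, 0], [-0.05, 0.007, 0, 0, 0, 0]])

```text
clock: 35.0
tcp_pos: [426.2, 23.6, 259.0]
ee_rot: [0.003, 0.079, 0.997, -0.001]
ft_force: [1.5, -7.3, 1.6]
finger_gap: 0.127
gripper_force: 51.2
```

Request:
arm_command(motion=[[0, 0, 0, 0, 0, 0], [-0.02, 0.003, 0, 0, 0, 0], [0, 0, 0, 0, 0, 0]])

```text
clock: 35.25
tcp_pos: [424.5, 23.9, 259.0]
ee_rot: [0.002, 0.079, 0.997, -0.001]
ft_force: [0.0, -6.6, 4.1]
finger_gap: 0.126
gripper_force: 51.4
```

Request:
arm_command(motion=[[-0.02, 0.003, 0, 0, 0, 0], [-0.02, 0.003, 0, 0, 0, 0], [0, 0, 0, 0, 0, 0]])

```text
clock: 35.5
tcp_pos: [422.0, 24.4, 259.0]
ee_rot: [0.005, 0.079, 0.997, -0.001]
ft_force: [6.1, -8.4, -3.8]
finger_gap: 0.127
gripper_force: 50.4
```

Request:
arm_command(motion=[[-0.02, 0.003, 0, 0, 0, 0], [0, 0, 0, 0, 0, 0], [0, 0, 0, 0, 0, 0]])

```text
clock: 35.75
tcp_pos: [421.3, 24.5, 259.1]
ee_rot: [0.007, 0.079, 0.997, -0.002]
ft_force: [10.5, -8.3, -10.0]
finger_gap: 0.127
gripper_force: 49.6
```

Request:
arm_command(motion=[[-0.02, 0.003, 0, 0, 0, 0], [0, 0, 0, 0, 0, 0], [0, 0, 0, 0, 0, 0]])

```text
clock: 36.0
tcp_pos: [420.5, 24.6, 259.1]
ee_rot: [0.009, 0.079, 0.997, -0.002]
ft_force: [15.3, -9.9, -15.2]
finger_gap: 0.123
gripper_force: 49.2
```

Request:
arm_command(motion=[[0.06, -0.005, 0, 0, 0, 0], [0, 0, 0, 0, 0, 0]])

```text
clock: 36.17
tcp_pos: [423.6, 24.2, 259.1]
ee_rot: [0.003, 0.079, 0.997, -0.002]
ft_force: [1.8, -7.4, 3.8]
finger_gap: 0.127
gripper_force: 51.8
```

Request:
arm_command(motion=[[0, 0, 0, 0, 0, 0], [0, 0, 0, 0, 0, 0], [0, 0, 0, 0, 0, 0], [0, 0, 0.3, 0, 0, 0], [0, 0, 0.35, 0, 0, 0]], gripper=0)

```text
clock: 36.58
tcp_pos: [419.8, 27.6, 321.5]
ee_rot: [-0.003, 0.078, 0.997, -0.001]
ft_force: [-0.2, 0.9, 0.1]
finger_gap: 0.502
gripper_force: 0.0
```

Request:
arm_command(motion=[[0, 0, 0.35, 0, 0, 0], [0.1, 0.2, 0.3, 0, 0, 0], [0.16, 0.36, 0.2, 0, 0, -0.2], [0.16, 0.37, 0, 0, 0, -0.2], [0.16, 0.37, 0, 0, 0, -0.2]], gripper=1)

```text
clock: 37.0
tcp_pos: [479.1, 156.8, 408.8]
ee_rot: [0.002, 0.102, 0.995, 0.003]
ft_force: [1.1, -0.2, 0.9]
finger_gap: 1.001
gripper_force: 0.0
```

```bash
python3 - <<'E'
from h import *
print(robot.observe()["tcp_pos"])
ci=camera_info("top"); grab=grab_frame("top"); im=grab[:,:,::-1].copy(); cv2.imwrite("pics/raw_top3.png",im)
hsv=cv2.cvtColor(im,cv2.COLOR_BGR2HSV); m=((hsv[...,2]>205)&(hsv[...,1]<25)).astype(np.uint8)
n,l,st,ce=cv2.connectedComponentsWithStats(m)
for i in range(1,n):
    if st[i,4]>100 and 100<ce[i][0]<200 and 130<ce[i][1]<260:
        r=cv2.minAreaRect(np.argwhere(l==i)[:,::-1].astype(np.float32)); b=cv2.boxPoints(r)
        P=np.array([ray(ci,*q,50)[:2] for q in b]); print(st[i],P.mean(0).round(1),P.tolist())
E
```

```text
[479.14594254 156.79190949 408.83960341]
[131 184  23  28 438] [579.7 392.1] [[543.0, 431.6], [632.7, 410.7], [616.2, 352.4], [526.8, 373.7]]
[120 221  21  20 227] [465.2 433. ] [[466.4, 471.3], [501.5, 447.2], [463.8, 394.8], [429.0, 418.9]]
```

Request:
arm_command(motion=[[0.16, 0.37, 0, 0, 0, -0.2], [0.16, 0.37, 0, 0, 0, -0.14], [0.16, 0.37, 0, 0, 0, 0], [0.16, 0.37, 0, 0, 0, 0], [0.16, 0.37, 0, 0, 0, 0]])

```text
clock: 37.47
tcp_pos: [558.2, 342.3, 406.1]
ee_rot: [-0.001, 0.115, 0.993, 0.001]
ft_force: [1.2, 0.2, 0.5]
finger_gap: 1.001
gripper_force: 0.0
```

Request:
arm_command(motion=[[0.15, 0.37, 0, 0, 0, 0], [0.02, 0.1, -0.1, 0, 0, 0], [0, 0, -0.1, 0, 0, 0], [0, 0, 0, 0, 0, 0], [0, 0, 0, 0, 0, 0]])

```text
clock: 37.88
tcp_pos: [575.3, 384.8, 385.5]
ee_rot: [-0.001, 0.117, 0.993, -0.001]
ft_force: [-0.6, -0.3, -0.1]
finger_gap: 0.999
gripper_force: 0.0
```

```bash
python3 - <<'E'
from h import *
s=robot.observe();print(s["tcp_pos"],s["ee_rot"])
ci=camera_info("wrist"); im=grab_frame("wrist")[:,:,::-1].copy(); cv2.imwrite("pics/raw_w7.png",im)
hsv=cv2.cvtColor(im,cv2.COLOR_BGR2HSV); m=((hsv[...,2]>215)&(hsv[...,1]<25)).astype(np.uint8)
n,l,st,ce=cv2.connectedComponentsWithStats(m)
for i in range(1,n):
    if st[i,4]>800:
        r=cv2.minAreaRect(np.argwhere(l==i)[:,::-1].astype(np.float32)); b=cv2.boxPoints(r)
        P=np.array([ray(ci,*q,50)[:2] for q in b]); print(st[i],P.mean(0).round(1),P.tolist())
ci=camera_info("top"); im=grab_frame("top")[:,:,::-1]; cv2.imwrite("pics/top4.png",cv2.resize(im[160:262,205:370],None,fx=4.8,fy=4.8,interpolation=cv2.INTER_CUBIC))
E
```

```text
[575.26512718 384.77455114 385.54918527] [-0.00112422  0.11660748  0.99317656 -0.00132172]
[ 248   36   68   61 2445] [468.4 436.5] [[466.0, 398.6], [435.0, 424.2], [469.9, 473.8], [502.9, 449.4]]
[  408   111   104   163 11723] [658.9 626.2] [[575.2, 552.7], [565.4, 655.0], [738.9, 706.1], [756.1, 590.9]]
[ 239  138   53   76 3922] [579.1 393.7] [[529.2, 375.5], [542.6, 431.7], [629.4, 414.1], [615.0, 353.6]]
```

View pics/top4.png

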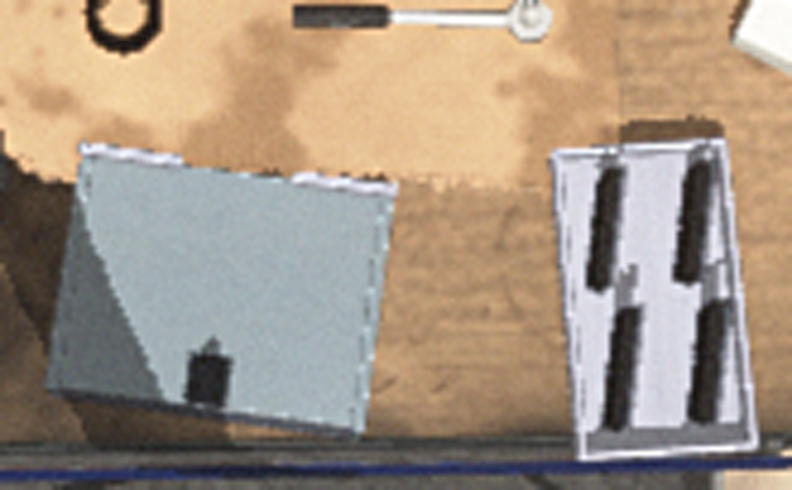

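All four pads stand in the tray, and the cover looks shut with the fin in its original place at (208, 380). The carton is still at (579, 393), so I'll grasp it.

Request:
arm_command(motion=[[0.04, 0.085, -0.2, 0, 0, 0], [0, 0, -0.35, 0, 0, 0], [0, 0, -0.35, 0, 0, 0], [0, 0, -0.3, 0, 0, 0], [0, 0, -0.2, 0, 0, 0]])

```text
clock: 38.4
tcp_pos: [578.7, 393.3, 244.5]
ee_rot: [-0.001, 0.117, 0.993, -0.001]
ft_force: [-0.3, 0.1, -1.5]
finger_gap: 1.001
gripper_force: 0.0
```

Request:
arm_command(motion=[[0, 0, -0.2, 0, 0, 0], [0, 0, -0.15, 0, 0, 0], [0, 0, -0.13, 0, 0, 0], [0, 0, 0, 0, 0, 0], [0, 0, 0, 0, 0, 0]])

```text
clock: 38.82
tcp_pos: [579.6, 394.5, 199.1]
ee_rot: [-0.0, 0.116, 0.993, 0.0]
ft_force: [-0.4, -0.6, -0.2]
finger_gap: 1.002
gripper_force: 0.0
```

Request:
arm_command(motion=[[0, -0.01, -0.08, 0, 0, 0], [0, 0, 0, 0, 0, 0], [0, 0, 0, 0, 0, 0]])

```text
clock: 39.07
tcp_pos: [579.8, 393.8, 191.1]
ee_rot: [0.0, 0.116, 0.993, 0.0]
ft_force: [-0.1, -0.1, -0.7]
finger_gap: 1.003
gripper_force: 0.0
```

Request:
arm_command(motion=[[0, 0, 0, 0, 0, 0], [0, 0, 0, 0, 0, 0], [0, 0, 0, 0, 0, 0], [0, 0, 0, 0, 0, 0], [0, 0, 0, 0, 0, 0]], gripper=-1, force=45)

```text
clock: 39.48
tcp_pos: [580.0, 394.2, 191.4]
ee_rot: [0.001, 0.116, 0.993, 0.0]
ft_force: [-0.4, -0.3, 2.8]
finger_gap: 0.708
gripper_force: 51.4
```

Request:
arm_command(motion=[[0, 0, 0.15, 0, 0, 0], [0, 0, 0.3, 0, 0, 0], [0, 0, 0.35, 0, 0, 0], [0, 0, 0.35, 0, 0, 0], [0, 0, 0.35, 0, 0, 0]])

```text
clock: 39.9
tcp_pos: [579.1, 393.8, 341.0]
ee_rot: [-0.001, 0.116, 0.993, -0.001]
ft_force: [0.9, 1.0, -1.8]
finger_gap: 0.706
gripper_force: 51.0
```

Request:
arm_command(motion=[[0, 0, 0.35, 0, 0, 0], [0, -0.2, 0.2, 0, 0, 0], [-0.04, -0.3, 0, 0, 0, 0], [-0.08, -0.36, 0, 0, 0, 0], [-0.08, -0.36, 0, 0, 0, 0]])

```text
clock: 40.32
tcp_pos: [559.0, 271.1, 395.1]
ee_rot: [-0.0, 0.115, 0.993, -0.0]
ft_force: [0.7, -0.8, -1.5]
finger_gap: 0.706
gripper_force: 51.2
```

Request:
arm_command(motion=[[-0.09, -0.36, 0, 0, 0, 0], [-0.09, -0.36, 0, 0, 0, 0], [-0.09, -0.36, 0, 0, 0, 0], [-0.09, -0.36, 0, 0, 0, 0], [-0.09, -0.36, 0, 0, 0, 0]])

```text
clock: 40.73
tcp_pos: [513.4, 90.3, 395.0]
ee_rot: [-0.001, 0.116, 0.993, -0.0]
ft_force: [-0.1, -1.1, -1.1]
finger_gap: 0.708
gripper_force: 51.2
```

Request:
arm_command(motion=[[-0.09, -0.36, 0, 0, 0, 0], [-0.03, -0.2, 0, 0, 0, 0], [0, 0, 0, 0, 0, 0], [0, 0, 0, 0, 0, 0], [0, 0, 0, 0, 0, 0]])

```text
clock: 41.15
tcp_pos: [502.5, 37.0, 395.2]
ee_rot: [-0.0, 0.115, 0.993, 0.001]
ft_force: [-0.8, 0.9, -2.5]
finger_gap: 0.706
gripper_force: 51.1
```

Request:
arm_command(motion=[[0, -0.08, -0.2, 0, 0, 0], [0, 0, -0.3, 0, 0, 0], [0, 0, -0.3, 0, 0, 0], [0, 0, -0.2, 0, 0, 0], [0, 0, -0.12, 0, 0, 0]])

```text
clock: 41.57
tcp_pos: [501.5, 30.4, 280.2]
ee_rot: [-0.003, 0.114, 0.994, -0.0]
ft_force: [-0.1, -1.2, -1.3]
finger_gap: 0.704
gripper_force: 51.1
```

Request:
arm_command(motion=[[0, 0, -0.06, 0, 0, 0], [0, 0, -0.03, 0, 0, 0], [0, 0, 0, 0, 0, 0], [0, 0, 0, 0, 0, 0]])

```text
clock: 41.9
tcp_pos: [503.2, 28.5, 275.3]
ee_rot: [0.001, 0.115, 0.993, 0.0]
ft_force: [-1.0, 0.2, -2.2]
finger_gap: 0.706
gripper_force: 51.1
```

Request:
arm_command(motion=[[0, 0, -0.05, 0, 0, 0], [0, 0, -0.03, 0, 0, 0], [0, 0, 0, 0, 0, 0], [0, 0, 0, 0, 0, 0]])

```text
clock: 42.23
tcp_pos: [502.5, 28.0, 266.6]
ee_rot: [-0.0, 0.116, 0.993, 0.0]
ft_force: [-0.3, 0.4, -2.3]
finger_gap: 0.706
gripper_force: 51.1
```

Request:
arm_command(motion=[[0, 0, -0.02, 0, 0, 0], [0, 0, 0, 0, 0, 0], [0, 0, 0, 0, 0, 0]])

```text
clock: 42.48
tcp_pos: [503.0, 27.9, 265.1]
ee_rot: [0.001, 0.116, 0.993, 0.0]
ft_force: [-0.7, -0.7, 1.2]
finger_gap: 0.708
gripper_force: 51.2
```

The force shows contact, so I'll release and retreat.

Request:
arm_command(motion=[[0, 0, 0, 0, 0, 0], [0, 0, 0, 0, 0, 0], [0, 0, 0, 0, 0, 0], [0, 0, 0, 0, 0, 0], [0, 0, 0, 0, 0, 0]], gripper=1)

```text
clock: 42.9
tcp_pos: [502.6, 28.0, 264.6]
ee_rot: [-0.0, 0.116, 0.993, 0.0]
ft_force: [-0.4, -0.3, -0.4]
finger_gap: 1.001
gripper_force: 0.0
```

Request:
arm_command(motion=[[0, 0, 0.15, 0, 0, 0], [0, 0, 0.3, 0, 0, 0], [0, 0, 0.35, 0, 0, 0], [0, 0, 0.35, 0, 0, 0], [0, 0, 0.35, 0, 0, 0]])

```text
clock: 43.32
tcp_pos: [502.2, 27.8, 416.1]
ee_rot: [-0.0, 0.116, 0.993, -0.0]
ft_force: [0.4, -0.0, 0.0]
finger_gap: 1.003
gripper_force: 0.0
```

Request:
arm_command(motion=[[-0.1, 0.3, 0, 0, 0, 0], [-0.1, 0.37, 0, 0, 0, 0], [-0.1, 0.37, 0, 0, 0, 0], [-0.1, 0.37, 0, 0, 0, 0], [-0.1, 0.37, 0, 0, 0, 0]])

```text
clock: 43.73
tcp_pos: [451.8, 207.4, 414.9]
ee_rot: [0.0, 0.116, 0.993, 0.0]
ft_force: [0.3, -0.3, -0.2]
finger_gap: 1.004
gripper_force: 0.0
```

Request:
arm_command(motion=[[0, 0, 0, 0, 0, 0], [0, 0, 0, 0, 0, 0], [0, 0, 0, 0, 0, 0], [0, 0, 0, 0, 0, 0], [0, 0, 0, 0, 0, 0]])

```text
clock: 44.15
tcp_pos: [453.2, 204.2, 414.7]
ee_rot: [0.0, 0.117, 0.993, -0.0]
ft_force: [0.5, -0.2, 0.3]
finger_gap: 1.002
gripper_force: 0.0
```

```bash
python3 - <<'E'
from h import *
im=grab_frame("top")[:,:,::-1]; cv2.imwrite("pics/top5.png",cv2.resize(im[160:262,205:370],None,fx=4.8,fy=4.8,interpolation=cv2.INTER_CUBIC))
a=cv2.imread("pics/raw_top0.png"); d=cv2.absdiff(a,im)[238:266,243:256].max(); 
for n,j in(("t0",a),("now",im)):
    g=cv2.cvtColor(np.ascontiguousarray(j),cv2.COLOR_BGR2GRAY)[228:250,240:256]; ys,xs=np.where(g<50); print(n,ys.min(),ys.max(),ys.mean().round(2),xs.mean().round(2))
E
```

```text
t0 6 19 11.4 7.41
now 6 19 10.93 7.76
```

View pics/top5.png

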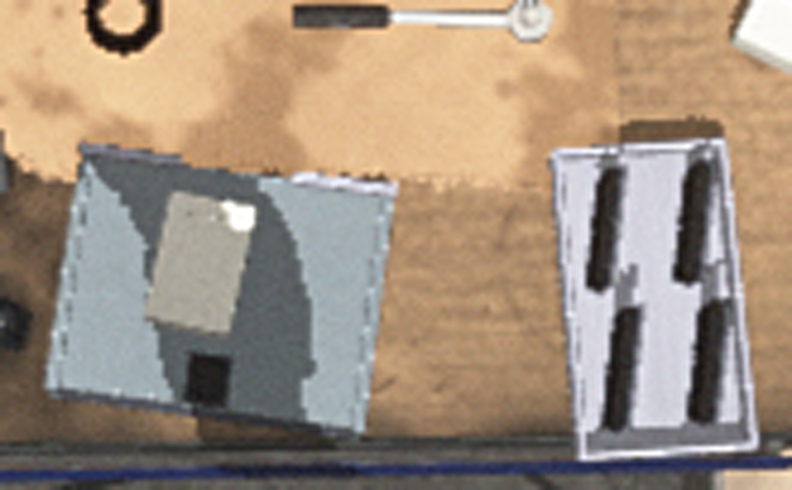

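The carton is back on the shut cover at (200, 262). All four pads are in the tray, and the tape roll and ratchet are where they were. The fin's rows match the first picture, so the cover is shut.

```bash
python3 -c "
from rig import robot
print(robot.job_done())"
```

```text
the job is handed in; nothing more can be done
None
```

The job is handed in: all four brake pads are standing in the steel tray, the cover is shut with the carton back on top of it, and the ratchet and tape roll were not touched.

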